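Box the cuvettes, stack the boxes and wind them into the dark chamber

TASK

Wind the dark chamber's carriage all the way out with the crank on its roof. Lay every loose cuvette in a groove of the open grey tray and put the loose blue lid on it, and stack that box and every closed box, in any order, in one straight pile on the carriage, each locked flat over the four lugs below it, before you wind the carriage fully home into the chamber. Do not disturb the two vials or the beaker.

Things in the scene. Friction and masses are not known exactly. Their poses are not given: they have to be found in the camera images.
- carriage (a joint): Travel in m of the chamber's carriage: 0 = fully out (loading place), 0.125 = fully home in the chamber; stops at both ends. It moves only by the crank and stays where it is left. It starts half to nearly all the way in.
- crank (a joint): Turn in rad of the crank on the chamber's roof, 0 to 15.7 (two and a half turns), growing clockwise seen from above. Clockwise winds the carriage in, 50 mm a turn; anticlockwise winds it out. It takes about 2 N at the handle.
- crank_knob (a point): Middle of the crank's upright black handle, a sleeve 19 mm wide that spins freely on its pin: grip it from above and lead it round without turning the hand. It goes round the crank axis at a radius of 40 mm, 0.22 m above the bench, and reaches from 21 mm below to 16 mm above this point; right below it is the steel crank arm.
- crank_axis (a point): Point on the vertical crank axis, level with the handle's middle. y points the way the carriage goes in. Below lies the chamber, a white housing 90 mm wide (x), 90 mm deep (y), 173 mm high, open at its -y end 45 mm before this axis; inside it is 80 mm wide, 168 mm high and takes three boxes.
- deck (a point): Centre of the top of the carriage's dark steel deck, 58 x 58 mm, 34 mm above the bench; it moves with the carriage. Four steel lugs like those of the lids stand on it at x, y = +-21.5 mm. y points into the chamber, z up. Fully out, it is 85 mm before the chamber's mouth.
- tray: Open box, 90 g: grey base 62 x 62 x 20 mm with pockets below like the closed boxes; on it a black foam block 52 x 52 x 5.5 mm with two open-ended grooves along its y, 15 mm wide, 5.5 mm deep (floor grey), at x = -16 and +16 mm. A cuvette in one stands 6.5 mm above the foam; the lid shuts over it only if it lies within 3 mm of the groove's middle. Grasp across 62 mm. Origin: centre of underside. 
- lid: Loose blue lid of the tray, 50 g: a cap 60 x 60 mm, 20 mm high, 2 mm walls, lugs on top like the closed boxes. It fits over the foam with 2 mm to spare, at any quarter turn, and rests on the grey rim, its lower edge 20 mm above the tray's underside. It is not clipped: to lift the lidded tray, hold the grey part. Grasp across 60 mm. Origin: centre of lower edge.
- box_a: Closed sample box, 120 g: grey base 62 x 62 x 20 mm, blue lid 60 x 60 x 20 mm clipped on for good, white label. On the lid four round lugs 12 mm wide, 4 mm high at x, y = +-21.5 mm; in the underside, at the same places, pockets 15 mm square, 5 mm deep, so it fits at any quarter turn. Locked boxes lie 40 mm apart (44 if not locked). Grasp the base across 62 mm. Origin: centre of underside. One or both are present; an absent one reads None.
- box_b: Closed sample box, 120 g: grey base 62 x 62 x 20 mm, blue lid 60 x 60 x 20 mm clipped on for good, white label. On the lid four round lugs 12 mm wide, 4 mm high at x, y = +-21.5 mm; in the underside, at the same places, pockets 15 mm square, 5 mm deep, so it fits at any quarter turn. Locked boxes lie 40 mm apart (44 if not locked). Grasp the base across 62 mm. Origin: centre of underside. The second one, alike.
- cuvette_1_mid (a point): Centre of a clear plastic square cuvette, first, 12 x 45 x 12 mm, lying on its side; its y axis runs along the 45 mm length. 15 g. One or two cuvettes are present; an absent one reads None.
- cuvette_2_mid (a point): Centre of a clear plastic square cuvette, second, 12 x 45 x 12 mm, lying on its side; its y axis runs along the 45 mm length. 15 g. One or two cuvettes are present; an absent one reads None.
- vial_d: Bystander: small brown glass vial with a black cap, 28 mm wide, 49 mm high, standing at the back of the bench. Origin: centre of its underside.
- vial_e: Bystander: small clear vial with a white cap, 28 mm wide, 51 mm high, standing at the back of the bench. Origin: centre of its underside.
- beaker: Bystander: clear beaker, 56 mm wide, 68 mm high, on the bench in front of the chamber. Origin: centre of its underside.

How it is judged (in metres and radians):
On the way, in this order (a step that is already met when the one before it is completed fails the run):
1. the carriage is wound fully out to its loading place (value of joint carriage below 0.004 m), for 0.2 s.
2. with the carriage still out, all cuvettes are boxed, the lid is on, and all boxes are piled on the carriage, locked over the lugs (x of tray in the frame of deck between -0.006 and 0.006 m and y of tray in the frame of deck between -0.006 and 0.006 m and (angle between the x axis of tray and the x axis of deck, either way round below 0.1 rad or angle between the x axis of tray and the y axis of deck, either way round below 0.1 rad) and angle between each of tray, box_a, box_b's own z axis and vertical below 0.05 rad and (z of tray in the frame of deck between -0.002 and 0.002 m or z of tray in the frame of deck between 0.038 and 0.042 m or z of tray in the frame of deck between 0.078 and 0.082 m) and x of box_a in the frame of deck between -0.006 and 0.006 m and y of box_a in the frame of deck between -0.006 and 0.006 m and (angle between the x axis of box_a and the x axis of deck, either way round below 0.1 rad or angle between the x axis of box_a and the y axis of deck, either way round below 0.1 rad) and (z of box_a in the frame of deck between -0.002 and 0.002 m or z of box_a in the frame of deck between 0.038 and 0.042 m or z of box_a in the frame of deck between 0.078 and 0.082 m) and x of box_b in the frame of deck between -0.006 and 0.006 m and y of box_b in the frame of deck between -0.006 and 0.006 m and (angle between the x axis of box_b and the x axis of deck, either way round below 0.1 rad or angle between the x axis of box_b and the y axis of deck, either way round below 0.1 rad) and (z of box_b in the frame of deck between -0.002 and 0.002 m or z of box_b in the frame of deck between 0.038 and 0.042 m or z of box_b in the frame of deck between 0.078 and 0.082 m) and x of lid in the frame of tray between -0.005 and 0.005 m and y of lid in the frame of tray between -0.005 and 0.005 m and z of lid in the frame of tray between 0.018 and 0.022 m and (angle between the x axis of lid and the x axis of tray, either way round below 0.1 rad or angle between the x axis of lid and the y axis of tray, either way round below 0.1 rad) and x of cuvette_1_mid in the frame of tray between -0.03 and 0.03 m and y of cuvette_1_mid in the frame of tray between -0.03 and 0.03 m and z of cuvette_1_mid in the frame of tray between 0.021 and 0.029 m and x of cuvette_2_mid in the frame of tray between -0.03 and 0.03 m and y of cuvette_2_mid in the frame of tray between -0.03 and 0.03 m and z of cuvette_2_mid in the frame of tray between 0.021 and 0.029 m and value of joint carriage below 0.006 m), for 0.2 s.
At the end, for the whole second after the job is handed in: Carriage home (over 121 of 125 mm). Tray and closed boxes in one pile on it: within 6 mm and 0.1 rad of the deck, level, 0, 40 or 80 mm above it within 2 mm. Lid 20 mm above the tray's underside within 2 mm, 5 mm sideways. Cuvettes in grooves (centre 21 to 29 mm above the underside). All at rest (value of joint carriage above 0.121 m and x of tray in the frame of deck between -0.006 and 0.006 m and y of tray in the frame of deck between -0.006 and 0.006 m and (angle between the x axis of tray and the x axis of deck, either way round below 0.1 rad or angle between the x axis of tray and the y axis of deck, either way round below 0.1 rad) and angle between each of tray, box_a, box_b's own z axis and vertical below 0.05 rad and (z of tray in the frame of deck between -0.002 and 0.002 m or z of tray in the frame of deck between 0.038 and 0.042 m or z of tray in the frame of deck between 0.078 and 0.082 m) and x of box_a in the frame of deck between -0.006 and 0.006 m and y of box_a in the frame of deck between -0.006 and 0.006 m and (angle between the x axis of box_a and the x axis of deck, either way round below 0.1 rad or angle between the x axis of box_a and the y axis of deck, either way round below 0.1 rad) and (z of box_a in the frame of deck between -0.002 and 0.002 m or z of box_a in the frame of deck between 0.038 and 0.042 m or z of box_a in the frame of deck between 0.078 and 0.082 m) and x of box_b in the frame of deck between -0.006 and 0.006 m and y of box_b in the frame of deck between -0.006 and 0.006 m and (angle between the x axis of box_b and the x axis of deck, either way round below 0.1 rad or angle between the x axis of box_b and the y axis of deck, either way round below 0.1 rad) and (z of box_b in the frame of deck between -0.002 and 0.002 m or z of box_b in the frame of deck between 0.038 and 0.042 m or z of box_b in the frame of deck between 0.078 and 0.082 m) and x of lid in the frame of tray between -0.005 and 0.005 m and y of lid in the frame of tray between -0.005 and 0.005 m and z of lid in the frame of tray between 0.018 and 0.022 m and (angle between the x axis of lid and the x axis of tray, either way round below 0.1 rad or angle between the x axis of lid and the y axis of tray, either way round below 0.1 rad) and x of cuvette_1_mid in the frame of tray between -0.03 and 0.03 m and y of cuvette_1_mid in the frame of tray between -0.03 and 0.03 m and z of cuvette_1_mid in the frame of tray between 0.021 and 0.029 m and x of cuvette_2_mid in the frame of tray between -0.03 and 0.03 m and y of cuvette_2_mid in the frame of tray between -0.03 and 0.03 m and z of cuvette_2_mid in the frame of tray between 0.021 and 0.029 m and linear speed of each of tray, lid, box_a, box_b below 0.01 m/s); the robot touches nothing.
It fails at once if a vial or the beaker is shoved more than 30 mm or knocked over (distance of any of vial_d, vial_e, beaker from where it was at the start of the episode above 0.03 m or angle between any of vial_d, vial_e, beaker's own z axis and vertical above 0.5 rad).
Of cuvette_1, cuvette_2 only 1 to 2 are there at a start; the rules pass over those that are not, and their reading is None.
Of box_a, box_b only 1 to 2 are there at a start; the rules pass over those that are not, and their reading is None.
At some moment in a run one of lid may be knocked a few centimetres aside while the robot is not near it.
Once in a run the grip may slacken for a moment while it holds something.
It also fails if it takes over 210 s, if anything falls off the work surface, if the arm or the gripper's body presses on something with over 40 N, if the wrist force passes 120 N, or if a joint passes its speed limit or range.

ROBOT

A 7-joint arm with a two-finger parallel gripper is mounted at the origin on the work surface; the furniture and walls round the work are solid. World frame = base frame: x ahead of the robot, y to its left, z up, the work surface at z = 0. Lengths are in mm, angles in rad, forces in N, time in s.
With the tool pointing down it reaches from about 400 to 875 mm from the base axis. Payload 19.3 kg.
Tool frame: the origin (TCP) lies at the centre of the arm's flange, where the gripper is bolted on; the fingertips stand 173 mm ahead of it and the grasp point (between the pads) lies 155 mm ahead of it; z points along the fingers, y is the line along which they close (so a half turn about z gives the same grasp; the last joint's range is limited). The gripper opens to 85 mm and grips with 20 to 120 N. Pads are 22 mm wide; open, the fingers measure 114 mm over their backs; the gripper's body (76 mm by 85 mm) begins 54 mm behind the grasp point. The pads swing forward as they close: fully open they stand 13 mm farther back than shut.
Start: joints at [1.174, 0.521, -0.036, 1.599, 0.021, 1.021, -0.113], TCP at [200.607, -591.926, 404.691] pointing down, gripper open.
Joint ranges: [-2.91, 2.91], [-0.3, 2.13], [-1.5, 1.42], [0.17, 2.43], [-1.26, 4.41], [0.16, 1.93], [-2.52, 2.52]. Speed limits (rad/s): [1.89, 1.89, 2.39, 2.39, 3.01, 3.01, 3.01].

INTERFACE

Orientations are given as a unit quaternion [x, y, z, w].
In Python, from cell import readout, eyes, env gives the robot as it stands.
- The arm moves only by the shell command python3 -m pendant 'ROWS' [FORCE]. ROWS is JSON, a list that holds one entry, the list of rows, each a list of 5 numbers: the opening, from 0 (shut) to 1 (fully open), then the shift along the tool's x, y, z in m, then the turn about the tool's z in degrees. A call has 1 to 8 rows; each row is the pose to reach, as a shift and turn from the pose commanded when the call began, along the tool's axes at that moment; what a row does not reach only later rows make up. A row lasts 1/10 s, in which the tool goes at most 50 mm and 8.59 degrees, less where a joint would pass 70% of its speed; a pose out of reach is approached as far as the arm can. A call with a gripper value outside its range is refused whole. The fingers move at their own pace and stop on an object; FORCE is the grip in N (left out, the last holds). Time passes only in rows, so rows that repeat a pose let the fingers close. It gives the time, the measured TCP pose, the force, the opening and the grip force at its end, in the units of the state.
- readout.read_state(): the state, without advancing time (a new reading comes with each control period).
- eyes.get_image(name): name is "scene" or "side" or "wrist"; returns a dict with "image" (384x512x3 uint8, blue, green, red), "range_z" (384x512 float32, mm along the optical axis (not along the pixel's ray), 0 where there is no reading), "K" (3x3 intrinsics, pixels), "dist_coeffs" ([k1, k2, p1, p2, k3] as OpenCV has them; the pictures are not rectified), "position" and "rotation" of the camera in the world. Camera axes: x right, y down, z forward; pixel columns grow to the right and rows downward; lengths in mm; the calibration is good to about 2 mm. A picture is of the moment at which its call begins.
- env.hand_in(): hands the job in; it is judged then, once.
The state is a dict: "time": time; "joint_pos": joint angles; "qvel": joint speeds; "effort": joint torques, N m; "ee_pos": TCP position; "ee_rot": TCP orientation; "force": force on the tool from outside, world axes, zero at the start; "ft_torque": the same for the moment, N m; "gripper_width": opening from 0.0 (shut) to 1.0 (fully open); "grasp_force": force on a finger pad.
Only numpy, scipy, OpenCV 4.12 (cv2) and the standard library are available. Lean on these libraries where they do the work, as an engineer would, in place of code of your own. Each camera call takes 0.05 s, during which the arm holds its last target. There are 200 camera calls.

## Working session

There is one attempt and no reset: what is moved stays moved. The work goes in short steps, Python scripts to look and compute and a shell command to move; the robot and the scene stay as the last step left them, time stands still between calls to the robot, and variables do not carry over. Pictures are saved under pics/ and viewed, at most 14 in all, crops included, and the job is handed in when it is done.

```bash
ls; mkdir -p pics
cat > h.py <<'E'
import numpy as np, cv2
from cell import readout, eyes, env
def grab(n):
    d=eyes.get_image(n); d={k:(np.array(v) if k!='image' else v) for k,v in d.items()}; return d
def cloud(d):
    h,w=d['range_z'].shape
    u,v=np.meshgrid(np.arange(w),np.arange(h))
    p=cv2.undistortPoints(np.stack([u,v],-1).reshape(-1,1,2).astype(np.float32),d['K'],d['dist_coeffs']).reshape(h,w,2)
    z=d['range_z'][...,None]
    c=np.concatenate([p*z,z],-1)
    R=d['rotation']
    if R.size==4:
        from scipy.spatial.transform import Rotation as Ro
        R=Ro.from_quat(R).as_matrix()
    return c@R.T+d['position']
def ray(d,px,z):
    p=cv2.undistortPoints(np.array(px,np.float32).reshape(-1,1,2),d['K'],d['dist_coeffs']).reshape(-1,2)
    R=d['rotation']
    if R.size==4:
        from scipy.spatial.transform import Rotation as Ro
        R=Ro.from_quat(R).as_matrix()
    r=np.c_[p,np.ones(len(p))]@R.T
    return d['position']+r*((z-d['position'][2])/r[:,2])[:,None]
E
python3 - <<'E'
from h import *
s=readout.read_state(); print(s)
for n in ['scene','side']:
    d=grab(n); print(n,d['position'],d['rotation'],d['K'][0]); cv2.imwrite(f'pics/{n}0.png',d['image']); np.save(f'{n}0.npy',d,allow_pickle=True)
E
```

```text
pics
{'time': 0.0, 'joint_pos': array([ 1.1738043 ,  0.52204817, -0.03637423,  1.60000596,  0.02119308,
        1.02107432, -0.11280123]), 'qvel': array([-0.00112987,  0.00180321,  0.00125441, -0.00023935, -0.00092253,
       -0.0007926 , -0.00047926]), 'effort': array([ 2.82152563e-03, -9.27092314e+01,  1.98036723e+00, -3.69930124e+01,
        1.77401322e-02,  8.25597032e-03, -2.86361910e-05]), 'ee_pos': array([ 200.58708692, -591.79361766,  404.10452668]), 'ee_rot': array([ 9.86678286e-01,  1.62682598e-01, -1.19289716e-04, -5.63218698e-04]), 'force': array([ 0.6334909 ,  0.09540596, -1.23769532]), 'ft_torque': array([-0.03197703,  0.04204333, -0.00427822]), 'grasp_force': 0.0, 'gripper_width': 1.0009031772297345}
scene [ 436.58476074 -489.6613804  1191.59216301] [ 0.96855781 -0.00429134  0.00859961 -0.24860291] [372.68870271   0.         252.02461703]
side [ 347.79002222 -935.03483375  588.43754812] [ 0.83594073 -0.05917165  0.02572133 -0.54501396] [414.76808788   0.         256.96423247]
```

View pics/scene0.png

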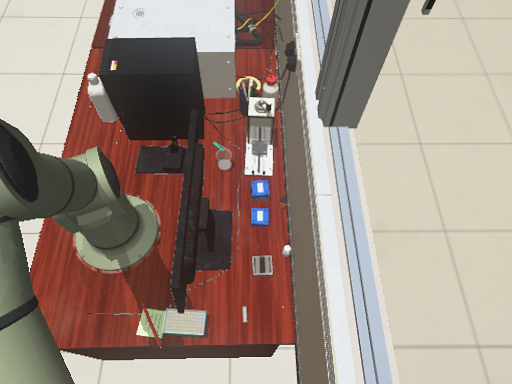

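View pics/side0.png

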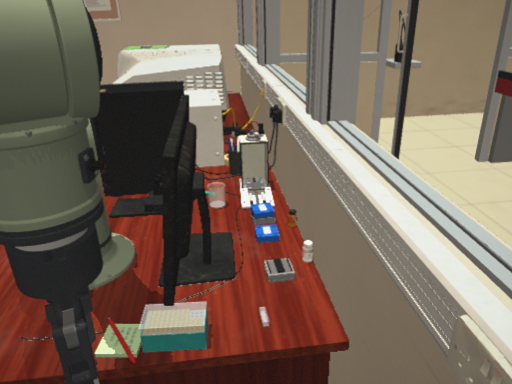

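Run:
```python
from h import *
d=np.load('scene0.npy',allow_pickle=True).item(); s=np.load('side0.npy',allow_pickle=True).item()
a=cv2.resize(d['image'][80:340,215:305],None,fx=2.2,fy=2.2,interpolation=cv2.INTER_CUBIC)
b=cv2.resize(s['image'][120:340,190:330],None,fx=2.6,fy=2.6,interpolation=cv2.INTER_CUBIC)
H=max(len(a),len(b)); im=np.zeros((H,a.shape[1]+b.shape[1],3),np.uint8); im[:len(a),:a.shape[1]]=a; im[:len(b),a.shape[1]:]=b
print(im.shape); cv2.imwrite('pics/crop0.png',im)
C=cloud(d)
for n,(u,v) in dict(knob=(263,101),lab1=(260,187),lab2=(260,217),tray=(262,265),vial=(286,250),cuv=(244,313),beak=(224,160),deck=(259,150),bench=(240,230)).items(): print(n,C[v,u].round())
for nm,dd in (('scene',d),('side',s)):
  hsv=cv2.cvtColor(dd['image'],cv2.COLOR_BGR2HSV); C=cloud(dd)
  m=cv2.inRange(hsv,(100,150,80),(125,255,255)); n,l,st,ce=cv2.connectedComponentsWithStats(m)
  for i in range(1,n):
    if st[i,4]>25:
        P=C[l==i]; print(nm,st[i],ce[i].round(1),np.percentile(P,[5,50,95],axis=0).round().tolist())
```

```text
(572, 562, 3)
knob [500. 399. 201.]
lab1 [489. 145.  44.]
lab2 [488.  41.  18.]
tray [ 490. -131.   27.]
vial [567. -91.  53.]
cuv [ 432. -276.   14.]
beak [357. 285.   3.]
deck [490. 308.  36.]
bench [419.   1.  -1.]
scene [251 180  19  16 174] [259.6 188.2] [[461.0, 117.0, 36.0], [486.0, 141.0, 41.0], [515.0, 170.0, 45.0]]
scene [251 209  18  16 207] [259.9 216.7] [[460.0, 17.0, 14.0], [489.0, 41.0, 21.0], [514.0, 69.0, 25.0]]
side [251 202  23  16 218] [262.3 210.7] [[462.0, 114.0, 25.0], [488.0, 120.0, 39.0], [515.0, 165.0, 43.0]]
side [255 225  24  17 279] [266.6 233.7] [[459.0, 15.0, 5.0], [485.0, 21.0, 20.0], [512.0, 67.0, 23.0]]
```

View pics/crop0.png

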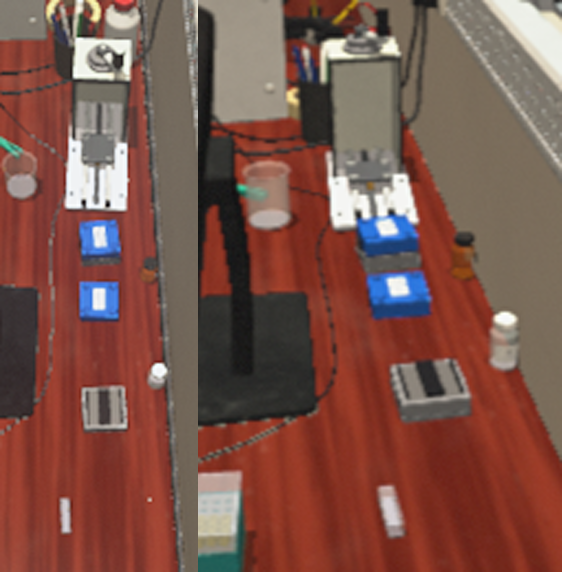

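```bash
python3 - <<'E'
from h import *
for f in ('scene0','side0'):
  d=np.load(f+'.npy',allow_pickle=True).item(); C=cloud(d); 
  P=C.reshape(-1,3); P=P[np.isfinite(P).all(1)]
  for y0 in range(-300,500,100):
    for x0 in (250,300,350,400,450,500):
      q=P[(P[:,0]>x0)&(P[:,0]<x0+50)&(P[:,1]>y0)&(P[:,1]<y0+100)]
      print(int(np.percentile(q[:,2],98)) if len(q)>5 else '-',end='\t')
    print(y0)
E
cat >> h.py <<'E'
from scipy.spatial.transform import Rotation as Ro
def togo(target,yaw=None,gp=155):
    "rows shift (tool axes, m) so grasp point gets to world target; yaw deg of tool x in world"
    s=readout.read_state(); R=Ro.from_quat(s['ee_rot']).as_matrix()
    tip=s['ee_pos']+R[:,2]*gp
    d=R.T@(np.array(target)-tip)/1000
    y0=np.degrees(np.arctan2(R[1,0],R[0,0]))
    t=None if yaw is None else -((yaw-y0+90)%180-90)
    print('t',round(s['time'],1),'gp',tip.round(1),'yaw',y0.round(1),'shift',d.round(4),'turn',t, 'q',s['joint_pos'].round(2),'grip',round(s['gripper_width'],3),round(s['grasp_force'],1),'F',s['force'].round(1))
E
python3 -c "
from h import *
togo([480,-450,300],0)"
```

```text
367	294	4	13	4	4	-300
368	306	13	5	29	25	-200
368	308	15	7	13	19	-100
369	311	14	7	25	24	0
369	310	6	7	44	44	100
368	68	69	16	34	35	200
353	29	10	147	201	231	300
354	59	13	114	188	188	400
365	294	2	13	2	2	-300
366	305	11	2	27	25	-200
366	306	12	5	4	3	-100
367	309	12	5	23	23	0
367	363	3	5	43	43	100
367	93	68	14	36	33	200
353	40	4	172	201	231	300
354	78	12	132	174	173	400
t 0.1 gp [ 200.5 -591.7  249.2] yaw 18.7 shift [ 0.3102 -0.0445 -0.0508] turn 18.72252727923305 q [ 1.17  0.52 -0.04  1.6   0.02  1.02 -0.11] grip 1.0 0.0 F [ 0.2 -0.4 -0.4]
```

```bash
python3 -m pendant '[[[1,0.31,-0.044,-0.08,18.7],[1,0.31,-0.044,-0.08,18.7],[1,0.31,-0.044,-0.08,18.7],[1,0.31,-0.044,-0.08,18.7],[1,0.31,-0.044,-0.08,18.7],[1,0.31,-0.044,-0.08,18.7],[1,0.31,-0.044,-0.08,18.7],[1,0.31,-0.044,-0.08,18.7]]]'
python3 -m pendant '[[[1,0,-0.38,0,0],[1,0,-0.38,0,0],[1,0,-0.38,0,0],[1,0,-0.38,0,0],[1,0,-0.38,0,0],[1,0,-0.38,0,0],[1,0,-0.38,0,0],[1,0,-0.38,0,0]]]'
python3 -m pendant '[[[1,0,-0.38,0,0],[1,0,-0.38,0,0],[1,0,-0.38,0,0],[1,0,-0.38,0,0],[1,0,-0.38,0,0],[1,0,-0.38,0,0],[1,0,-0.38,0,0],[1,0,-0.38,0,0]]]'
python3 - <<'E'
from h import *
togo([490,330,330],0)
d=grab('wrist'); print(d['position'],d['rotation'],d['K']); cv2.imwrite('pics/w1.png',d['image']); np.save('w1.npy',d,allow_pickle=True)
E
```

```text
time: 0.9
ee_pos: [483.7, -448.0, 484.8]
ee_rot: [1.0, 0.003, 0.001, -0.001]
force: [-0.2, -0.2, 0.6]
gripper_width: 0.997
grasp_force: 0.0
time: 1.7
ee_pos: [479.2, -67.9, 484.7]
ee_rot: [1.0, 0.001, -0.0, -0.0]
force: [0.7, -1.2, 0.0]
gripper_width: 0.998
grasp_force: 0.0
time: 2.5
ee_pos: [479.1, 312.1, 484.2]
ee_rot: [1.0, 0.001, -0.0, -0.0]
force: [-0.3, -1.0, -0.3]
gripper_width: 0.998
grasp_force: 0.0
t 2.5 gp [479.  312.2 329.2] yaw 0.1 shift [ 0.0111 -0.0178 -0.0008] turn 0.13316484172666776 q [-0.42  0.38 -0.36  1.63  0.14  1.16 -2.38] grip 0.998 0.0 F [-0.3 -1.  -0.3]
[556.76561382 311.89539532 453.36743344] [ 0.69967585 -0.69740346 -0.10976415  0.10969934] [[302.96004945   0.         258.03196304]
 [  0.         302.96004945 193.46041769]
 [  0.           0.           1.        ]]
```

View pics/w1.png

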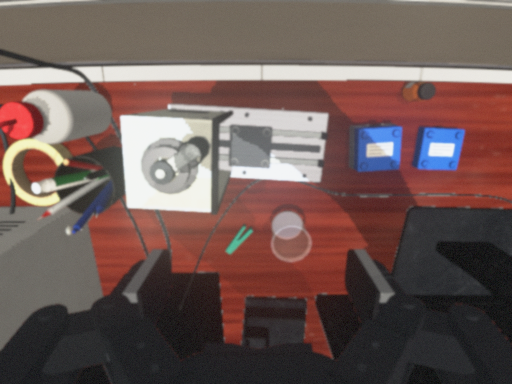

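Run:
```python
from h import *
d=np.load('w1.npy',allow_pickle=True).item(); C=cloud(d)
Z=C[...,2]
sub=Z[130:200:4,130:212:4]; print(sub.round().astype(int))
for lo,hi in ((165,180),(205,216),(216,224),(224,245)):
    m=np.zeros(Z.shape,bool); m[100:215,115:240]=1; m&=(Z>lo)&(Z<hi); P=C[m]; print(lo,hi,m.sum(),np.percentile(P,[2,50,98],axis=0).round(1).tolist() if m.sum() else '')
cr=cv2.resize(d['image'][100:220,100:340],None,fx=3.3,fy=3.3,interpolation=cv2.INTER_CUBIC); cv2.imwrite('pics/w1c.png',cr)
g=cv2.cvtColor(d['image'],cv2.COLOR_BGR2HSV)
m=np.zeros(Z.shape,bool); m[115:180,225:280]=1; m&=(g[...,2]<110)&(abs(Z-36)<6); P=C[m]; print('deck',m.sum(),np.percentile(P,[2,50,98],axis=0).round(1))
m=cv2.inRange(g,(100,150,80),(125,255,255)); n,l,st,ce=cv2.connectedComponentsWithStats(m)
for i in range(1,n):
    if st[i,4]>100: print(st[i],ce[i])
```

```text
[[173 173 173 173 173 172 172 173 173 174 173 173 175 172 172 172 173 174
  172 172 173]
 [173 173 174 173 173 172 172 172 172 174 173 174 173 173 174 173 174 173
  173 172 172]
 [173 173 173 174 172 172 173 173 174 178 176 173 172 173 172 208 214 212
  207 174 173]
 [174 173 173 175 173 173 176 178 179 179 178 178 178 175 232 233 232 227
  216 208 173]
 [174 172 173 173 173 178 179 179 186 186 182 180 179 178 196 198 202 234
  226 213 174]
 [172 173 173 173 178 180 188 189 189 188 188 188 185 196 199 197 197 200
  231 216 174]
 [171 174 173 178 178 188 189 189 189 187 189 188 197 197 197 198 197 197
  232 214 173]
 [173 173 174 178 188 190 190 174 173 172 196 198 198 197 197 197 197 174
  233 173 173]
 [172 173 172 453 189 190 173 201 201 199 197 197 197 197 197 180 179 173
  173 172 173]
 [173 172 173 186 188 189 202 201 202 201 200 198 197 196 188 180 231 173
  173 173 174]
 [174 172 173 188 188 202 201 202 203 202 201 196 188 188 188 181 179 174
  173 173 172]
 [172 173 173 177 188 201 201 204 204 202 201 196 188 189 188 180 178 173
  173 174 174]
 [172 174 174 172 188 189 200 20
[... 312 characters left out ...]
74 172 173]
 [173 172 173 173 174 453 173 172 173 173 177 174 174 173 172 174 172 173
  173 173 173]
 [173 173 172 174 174 174 175 174 173 175 172 173 172 172 174 172 172 174
  173 173 173]]
165 180 6598 [[450.5, 349.8, 171.5], [498.3, 393.9, 173.2], [538.2, 438.7, 179.0]]
205 216 96 [[509.0, 352.6, 205.2], [521.8, 355.1, 210.1], [525.6, 369.9, 215.8]]
216 224 41 [[512.4, 352.7, 216.2], [522.0, 355.4, 219.6], [525.3, 363.0, 223.8]]
224 245 168 [[507.7, 352.6, 225.0], [521.6, 356.0, 232.4], [525.5, 369.8, 235.7]]
deck 414 [[489.4 296.7  32.4]
 [505.7 316.8  34.1]
 [516.7 343.4  35.7]]
[ 358  127   43   43 1123] [380.15048976 147.49065004]
[ 417  128   47   41 1193] [439.32774518 147.78709137]
```

View pics/w1c.png

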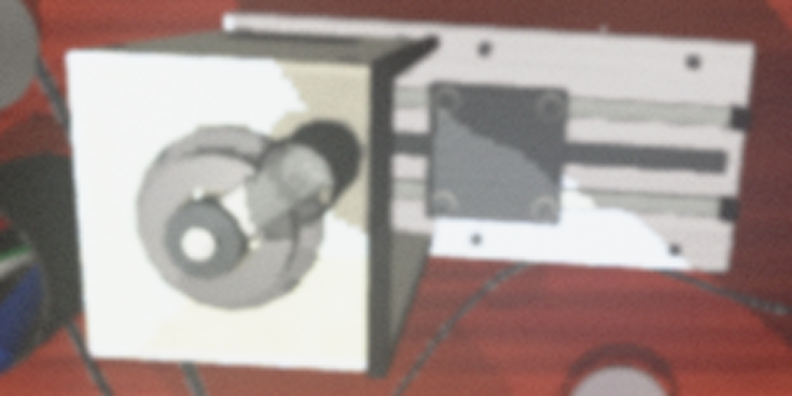

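```bash
python3 -m pendant '[[[1,0.038,-0.049,0.03,-68],[1,0.038,-0.049,0.03,-68],[1,0.038,-0.049,0.03,-68],[1,0.038,-0.049,0.03,-68],[1,0.038,-0.049,0.03,-68],[1,0.038,-0.049,0.03,-68],[1,0.038,-0.049,0.03,-68],[1,0.038,-0.049,0.03,-68]]]'
python3 -m pendant '[[[0.6,0,0,0,-22],[0.6,0,0,0,-22],[0.6,0,0,0,-22],[0.6,0,0,0,-22]]]'
python3 -c "
from h import *
togo([516.6,361.2,222],90)"
```

```text
time: 3.35
ee_pos: [518.1, 357.3, 454.2]
ee_rot: [0.827, 0.562, -0.0, 0.0]
force: [-0.9, -1.0, 0.5]
gripper_width: 1.001
grasp_force: 0.0
time: 3.75
ee_pos: [518.2, 357.3, 454.2]
ee_rot: [0.707, 0.707, -0.0, 0.0]
force: [-1.7, 0.7, 0.1]
gripper_width: 0.602
grasp_force: 0.0
t 3.8 gp [518.1 357.2 299.2] yaw 90.1 shift [ 0.004  -0.0015  0.0772] turn 0.056362674579389704 q [-0.25  0.56 -0.7   1.5   0.37  1.21 -1.  ] grip 0.602 0.0 F [-1.7  0.7  0.1]
```

```bash
python3 -m pendant '[[[0.6,0.004,-0.0015,0.04,0],[0.6,0.004,-0.0015,0.077,0],[0.6,0.004,-0.0015,0.077,0]]]' 40
python3 -m pendant '[[[0,0,0,0,0],[0,0,0,0,0],[0,0,0,0,0],[0,0,0,0,0],[0,0,0,0,0]]]' 40
python3 -c "
from h import *
togo([516.6,361.2,222],90)"
```

```text
time: 4.05
ee_pos: [515.8, 360.9, 373.5]
ee_rot: [0.708, 0.706, -0.003, -0.0]
force: [-0.1, -0.8, -0.5]
gripper_width: 0.598
grasp_force: 0.0
time: 4.55
ee_pos: [516.5, 362.6, 379.7]
ee_rot: [0.707, 0.707, 0.001, 0.0]
force: [-0.1, -0.6, 8.5]
gripper_width: 0.217
grasp_force: 39.1
t 4.5 gp [516.8 362.8 224.7] yaw 90.0 shift [-0.0016 -0.0003  0.0027] turn -0.011498948540662468 q [-0.27  0.63 -0.67  1.59  0.43  1.07 -1.06] grip 0.217 39.1 F [-0.1 -0.6  8.5]
```

Run:
```python
from h import *
t=np.radians(-56+22.5*np.arange(9)); p=.040*np.c_[np.sin(t),np.cos(t)]
print((p-p[0])[1:].round(4).tolist())
d=np.load('w1.npy',allow_pickle=True).item()
# deck corners from crop
px=np.array([[430,80],[568,90],[562,225],[428,215]])/3.3+100
r=ray(d,px,34); print(r.round(1),r.mean(0).round(1))
rl=ray(d,np.array([[447,95],[549,105],[543,208],[445,202]])/3.3+100,38); print(rl.round(1),rl.mean(0))
```

```text
[[0.0111, 0.011], [0.0255, 0.0169], [0.0411, 0.0168], [0.0555, 0.0108], [0.0665, -0.0003], [0.0724, -0.0147], [0.0724, -0.0303], [0.0663, -0.0447]]
[[520.3 349.7  34. ]
 [516.4 292.8  34. ]
 [459.4 294.4  34. ]
 [463.6 351.9  34. ]] [489.9 322.2  34. ]
[[514.7 342.5  38. ]
 [510.7 300.7  38. ]
 [467.6 302.8  38. ]
 [470.1 344.2  38. ]] [490.76889974 322.54115389  38.        ]
```

```bash
python3 -m pendant '[[[0,0.0,0.0,-0.003,0],[0,0.0111,0.011,-0.003,0],[0,0.0255,0.0169,-0.003,0],[0,0.0411,0.0168,-0.003,0],[0,0.0555,0.0108,-0.003,0],[0,0.0665,-0.0003,-0.003,0],[0,0.0724,-0.0147,-0.003,0]]]'
python3 -c "
from h import *
togo([516.6,361.2,222],90)"
```

```text
time: 5.25
ee_pos: [500.4, 435.7, 380.4]
ee_rot: [0.707, 0.707, -0.0, -0.0]
force: [0.7, -7.4, -13.7]
gripper_width: 0.208
grasp_force: 42.2
t 5.2 gp [500.4 435.7 225.4] yaw 90.1 shift [-0.0746  0.0162  0.0034] turn 0.054398107921443284 q [-0.4   0.68 -0.66  1.49  0.44  1.12 -1.14] grip 0.208 42.2 F [  0.7  -7.4 -13.7]
```

Run:
```python
from h import *
for a in (79,259):
    t=np.radians(a+22.5*np.arange(9)); p=.040*np.c_[np.sin(t),np.cos(t)]
    print((p-p[0])[1:].round(4).tolist())
```

```text
[[-0.0001, -0.0156], [-0.0061, -0.03], [-0.0172, -0.041], [-0.0316, -0.0469], [-0.0472, -0.0468], [-0.0616, -0.0408], [-0.0726, -0.0297], [-0.0785, -0.0153]]
[[0.0001, 0.0156], [0.0061, 0.03], [0.0172, 0.041], [0.0316, 0.0469], [0.0472, 0.0468], [0.0616, 0.0408], [0.0726, 0.0297], [0.0785, 0.0153]]
```

```bash
python3 -m pendant '[[[0,-0.0001,-0.0156,0.0015,0],[0,-0.0061,-0.03,0.0015,0],[0,-0.0172,-0.041,0.0015,0],[0,-0.0316,-0.0469,0.0015,0],[0,-0.0472,-0.0468,0.0015,0],[0,-0.0616,-0.0408,0.0015,0],[0,-0.0726,-0.0297,0.0015,0],[0,-0.0785,-0.0153,0.0015,0]]]'
python3 -m pendant '[[[0,0.0001,0.0156,0,0],[0,0.0061,0.03,0,0],[0,0.0172,0.041,0,0]]]'
python3 - <<'E'
from h import *
togo([516.6,361.2,222],90)
d=grab('scene'); 
cv2.imwrite('pics/s2.png',cv2.resize(d['image'][80:240,215:305],None,fx=3.5,fy=3.5,interpolation=cv2.INTER_CUBIC))
E
```

```text
time: 6.05
ee_pos: [485.3, 356.4, 380.2]
ee_rot: [0.707, 0.708, 0.001, -0.0]
force: [0.4, 12.7, -9.7]
gripper_width: 0.207
grasp_force: 40.4
time: 6.35
ee_pos: [527.4, 373.2, 380.1]
ee_rot: [0.707, 0.707, 0.0, 0.0]
force: [-6.8, 2.1, -2.7]
gripper_width: 0.21
grasp_force: 41.3
t 6.3 gp [527.5 373.2 225.1] yaw 90.0 shift [-0.012  -0.0109  0.0031] turn -0.02599250561020483 q [-0.29  0.65 -0.66  1.54  0.43  1.1  -1.05] grip 0.21 41.3 F [-6.8  2.1 -2.7]
```

View pics/s2.png

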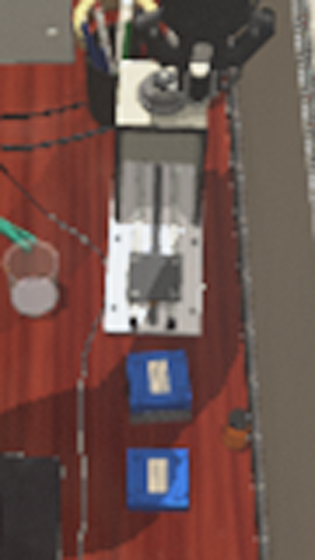

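```bash
python3 -m pendant '[[[0,0.0144,0.0059,0,0],[0,0.0144,0.0059,0,0]]]'
python3 -m pendant '[[[0,0.0156,-0.0001,0,0],[0,0.0156,-0.0001,0,0]]]'
python3 - <<'E'
from h import *
togo([516.6,361.2,222],90)
d=grab('scene'); C=cloud(d); m=(abs(C[...,2]-35)<5)&(abs(C[...,0]-490)<22)&(C[...,1]>225)&(C[...,1]<340)
print(np.percentile(C[m],[1,50,99],axis=0).round(1))
E
```

```text
time: 6.6
ee_pos: [533.2, 388.9, 380.1]
ee_rot: [0.707, 0.707, 0.001, 0.0]
force: [7.8, -0.0, -1.7]
gripper_width: 0.212
grasp_force: 41.5
time: 6.8
ee_pos: [533.9, 401.2, 379.6]
ee_rot: [0.708, 0.706, -0.001, 0.003]
force: [6.1, -19.4, 6.2]
gripper_width: 0.209
grasp_force: 42.0
t 6.8 gp [534.3 400.3 224.6] yaw 89.9 shift [-0.0391 -0.0176  0.0028] turn -0.10244440213236317 q [-0.34  0.69 -0.65  1.48  0.45  1.13 -1.07] grip 0.209 42.0 F [  6.1 -19.4   6.2]
[[469.9 237.4  30.4]
 [489.3 264.9  35.4]
 [511.4 294.6  39.7]]
```

```bash
python3 -m pendant '[[[0,0.0,0.0,0,0],[0,0.0,0.0,0,0],[0,0.003,0,0,0],[0,0.003,0,0,0]]]'
python3 - <<'E'
from h import *
togo([516.6,361.2,222],90)
d=grab('scene'); C=cloud(d); 
cv2.imwrite('pics/s3.png',cv2.resize(d['image'][120:190,230:290],None,fx=7,fy=7,interpolation=cv2.INTER_CUBIC))
g=d['image'].max(2); m=np.zeros(g.shape,np.uint8); m[120:185,240:280]=(g[120:185,240:280]<130)&(abs(C[120:185,240:280,2]-34)<5)
n,l,st,ce=cv2.connectedComponentsWithStats(m)
for i in range(1,n):
    if st[i,4]>40: print(st[i],ce[i],ray(d,[ce[i]],34))
E
```

```text
time: 7.25
ee_pos: [534.2, 402.3, 379.4]
ee_rot: [0.708, 0.706, -0.003, 0.004]
force: [2.0, -31.4, 9.7]
gripper_width: 0.211
grasp_force: 42.4
t 7.2 gp [534.4 400.9 224.4] yaw 89.8 shift [-0.0398 -0.0177  0.0028] turn -0.19241196529107185 q [-0.34  0.69 -0.65  1.47  0.45  1.13 -1.08] grip 0.211 42.4 F [  2.  -31.4   9.7]
[252 153  15  14 170] [259.50588235 159.94117647] [[490.56891795 264.42093427  34.        ]]
```

View pics/s3.png

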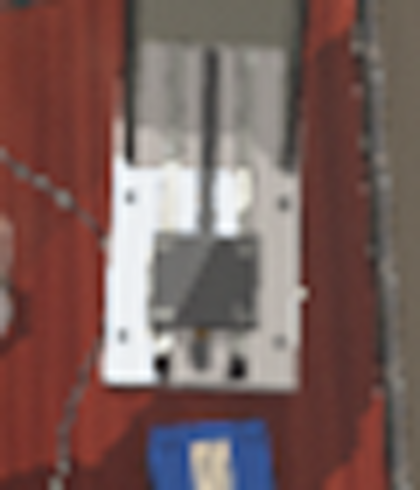

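```bash
python3 -m pendant '[[[0,-0.005,0,0,0],[0.6,-0.005,0,0,0],[0.6,-0.005,0,0,0],[0.6,-0.005,0,0,0],[0.6,-0.005,0,-0.05,0],[0.6,-0.005,0,-0.1,0],[0.6,-0.005,0,-0.1,0]]]'
python3 -m pendant '[[[1,-0.3,-0.06,0,0],[1,-0.3,-0.06,0,0],[1,-0.3,-0.06,0,0],[1,-0.3,-0.06,0,0],[1,-0.3,-0.06,0,0],[1,-0.3,-0.06,0,0],[1,-0.3,-0.06,0,0],[1,-0.3,-0.06,0,0]]]'
python3 -m pendant '[[[1,-0.28,0,0,0],[1,-0.28,0,0,0],[1,-0.28,0,0,0],[1,-0.28,0,0,0],[1,-0.28,0,0,0],[1,-0.28,0,0,0],[1,-0.28,0,0,0],[1,-0.28,0,0,0]]]'
python3 - <<'E'
from h import *
togo([432,-276,100],90)
d=grab('wrist'); print(d['position']); cv2.imwrite('pics/w4.png',d['image']); np.save('w4.npy',d,allow_pickle=True)
E
```

```text
time: 8.0
ee_pos: [532.5, 402.7, 486.1]
ee_rot: [0.707, 0.707, 0.004, 0.0]
force: [0.0, 0.8, -0.2]
gripper_width: 0.603
grasp_force: 0.0
time: 8.8
ee_pos: [473.0, 100.4, 479.6]
ee_rot: [0.708, 0.706, 0.0, 0.0]
force: [-0.4, 0.6, -0.4]
gripper_width: 1.003
grasp_force: 0.0
time: 9.6
ee_pos: [474.1, -177.4, 479.0]
ee_rot: [0.706, 0.708, 0.0, -0.0]
force: [0.2, 1.6, -0.2]
gripper_width: 0.999
grasp_force: 0.0
t 9.6 gp [ 474.1 -177.3  324. ] yaw 90.1 shift [-0.0989 -0.0423  0.2239] turn 0.1020748101398965 q [ 0.7   0.29 -0.57  1.79  0.18  1.11  0.07] grip 0.999 0.0 F [ 0.2  1.6 -0.2]
[473.39101177 -99.52764166 448.33042801]
```

View pics/w4.png

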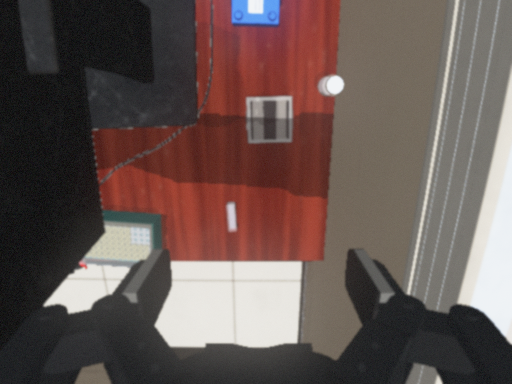

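```bash
cat >> h.py <<'E'
def rects(d,mask,z,amin=60):
    mask=mask.astype(np.uint8)
    cs,_=cv2.findContours(mask,cv2.RETR_EXTERNAL,cv2.CHAIN_APPROX_NONE)
    for c in cs:
        if cv2.contourArea(c)<amin: continue
        w=ray(d,c.reshape(-1,2),z)[:,:2].astype(np.float32)
        r=cv2.minAreaRect(w); print('  c',np.round(r[0],1),'size',np.round(r[1],1),'ang',round(r[2],1),'px',c.reshape(-1,2).mean(0).round())
E
python3 - <<'E'
from h import *
d=np.load('w4.npy',allow_pickle=True).item(); C=cloud(d); Z=C[...,2]; g=cv2.cvtColor(d['image'],cv2.COLOR_BGR2HSV)
def win(m,u0,u1,v0,v1):
    o=np.zeros(m.shape,bool); o[v0:v1,u0:u1]=m[v0:v1,u0:u1]; return o
print('cuv'); rects(d,win(g[...,1]<120,215,250,190,245),12)
print('cuvZ',np.percentile(Z[205:230,228:236],[5,50,95]))
print('cuv depth'); rects(d,win((Z>7)&(Z<25),215,250,190,245),12)
print('tray'); rects(d,win(g[...,1]<110,235,310,80,160),22)
print('tray depth'); rects(d,win((Z>14)&(Z<35),235,310,80,160),22)
print(Z[90:150:5,245:296:3].round().astype(int))
print(g[120,240:300,2])
E
```

```text
cuv
  c [ 432.1 -277. ] size [16.5 51.9] ang 2.7 px [231. 216.]
cuvZ [10.58470973 12.34291847 13.65849595]
cuv depth
  c [ 432.7 -278. ] size [12.9 46.8] ang 2.2 px [232. 217.]
tray
  c [ 488.6 -129.1] size [66.5 64.6] ang 0.3 px [269. 119.]
tray depth
  c [ 488.8 -129. ] size [62.8 62.1] ang 1.9 px [269. 119.]
[[ 0  2  0 -1  1  0  1  0  0 -1  1  0  0  2  1  0  0]
 [ 0  0  1  0 -1  0 -3 -1  1 -1  0  0  0  0  0 -1  0]
 [-1 21 20 21 19 20 20 25 27 26 21 19 20 19 25 21  0]
 [ 0 21 26 19 20 19 20 25 26 25 19 21 21 21 25 19 -1]
 [ 1 19 27 21 20 20 21 25 24 26 21 21 21 21 24 19  0]
 [ 0 20 26 20 20 19 21 25 26 26 25 19 20 22 24 20  1]
 [ 0 20 26 20 20 19 20 25 25 26 25 20 20 20 26 21  0]
 [ 1 20 25 20 20 20 20 26 27 26 26 20 20 22 26 20  0]
 [-1 21 20 21 19 21 20 26 26 26 25 21 20 20 27 19 -1]
 [ 0 19 20 20 19 20 20 25 27 24 26 19 18 21 25 20 -1]
 [ 0 -1 20 21 18 21 20 19 19 19 20 21 20 21 20 21  1]
 [ 2  1  0  0  1  0  0  0  0  1  0 -1  1 -1  1  0  0]]
[ 88  92  96  97  92  88  91  99 104 104  91  78  81  91  95 100  99  99
  97  97  93  99  92  79  67  60  58  54  57  61  58  61  61  61  62  73
  88 103 110 114 118 118 118 118 114 105  88  82  94 116 125 119 111 100
 104 105 106 109 106 102]
```

```bash
python3 -m pendant '[[[0.4,-0.1,-0.042,0.05,-2.3],[0.4,-0.1,-0.042,0.1,-2.3],[0.4,-0.1,-0.042,0.15,-2.3],[0.4,-0.1,-0.042,0.2,-2.3],[0.4,-0.1,-0.042,0.23,-2.3],[0.4,-0.1,-0.042,0.23,-2.3],[0.4,-0.1,-0.042,0.23,-2.3]]]' 25
python3 - <<'E'
from h import *
d=grab('wrist'); C=cloud(d); Z=C[...,2]
m=(Z>7)&(Z<16)&(abs(C[...,0]-432)<40)&(abs(C[...,1]+277)<45)
rects(d,m,12); cv2.imwrite('pics/w5.png',d['image'])
togo([432.5,-277.7,24.5],92.4)
E
```

```text
time: 10.35
ee_pos: [431.5, -276.7, 246.6]
ee_rot: [0.692, 0.722, -0.0, -0.002]
force: [-0.4, -0.9, -0.0]
gripper_width: 0.399
grasp_force: 0.0
  c [ 432.  -278.2] size [12.1 46.5] ang 3.2 px [261. 212.]
t 10.4 gp [ 431.9 -276.8   93.7] yaw 92.5 shift [-0.0011  0.0006  0.0692] turn 0.07032159466305643 q [ 0.76  0.61 -0.41  2.    0.41  0.62  0.12] grip 0.404 0.0 F [0.  0.9 0.6]
```

```bash
python3 -m pendant '[[[0.4,-0.0013,0,0.04,-0.6],[0.4,-0.0013,0,0.069,-0.6],[0.4,-0.0013,0,0.069,-0.6],[0,-0.0013,0,0.069,-0.6],[0,-0.0013,0,0.069,-0.6],[0,-0.0013,0,0.069,-0.6],[0,-0.0013,0,0.069,-0.6],[0,-0.0013,0,0.069,-0.6]]]' 25
python3 -c "
from h import *
togo([432.5,-277.7,24.5],92.4)"
python3 -m pendant '[[[0,0,0,-0.05,0],[0,0,0,-0.08,0],[0,0,0,-0.08,0]]]'
python3 -m pendant '[[[0,0.13,0.055,0,3],[0,0.13,0.055,0,3],[0,0.13,0.055,0,3],[0,0.13,0.055,0,3],[0,0.13,0.055,0,3]]]'
python3 - <<'E'
from h import *
togo([488.7,-129,60],90)
d=grab('wrist'); np.save('w6.npy',d,allow_pickle=True); cv2.imwrite('pics/w6.png',d['image'])
E
```

```text
time: 11.2
ee_pos: [432.3, -280.0, 182.4]
ee_rot: [0.689, 0.725, 0.001, 0.002]
force: [0.6, 3.6, 11.5]
gripper_width: 0.139
grasp_force: 26.7
t 11.2 gp [ 432.8 -280.2   27.4] yaw 92.9 shift [ 0.0025 -0.0002  0.0029] turn 0.5321810577054578 q [ 0.71  0.72 -0.34  2.01  0.49  0.48  0.06] grip 0.139 26.7 F [ 0.6  3.6 11.5]
time: 11.5
ee_pos: [432.4, -280.6, 265.3]
ee_rot: [0.689, 0.725, 0.001, 0.004]
force: [-0.2, 0.3, -0.5]
gripper_width: 0.126
grasp_force: 25.4
time: 12.0
ee_pos: [480.0, -146.7, 261.0]
ee_rot: [0.707, 0.707, 0.0, 0.001]
force: [-0.5, -1.2, 0.2]
gripper_width: 0.133
grasp_force: 25.4
t 12.0 gp [ 480.1 -146.7  106. ] yaw 90.0 shift [0.0178 0.0086 0.046 ] turn 0.03641461610519059 q [ 0.49  0.57 -0.42  2.02  0.39  0.62 -0.18] grip 0.133 25.4 F [-0.5 -1.2  0.2]
```

View pics/w6.png

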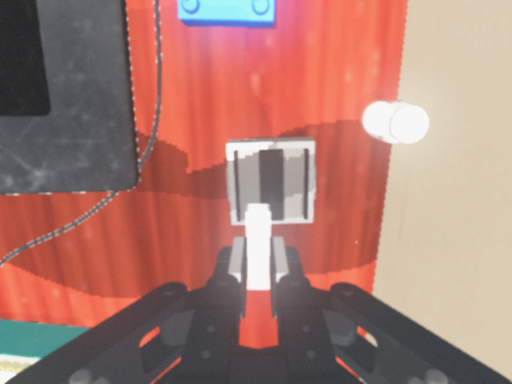

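Run:
```python
from h import *
d=np.load('w6.npy',allow_pickle=True).item(); C=cloud(d); Z=C[...,2]; g=cv2.cvtColor(d['image'],cv2.COLOR_BGR2HSV)
print(Z[200:296:8,240:280:4].round().astype(int))
def win(m,u0,u1,v0,v1):
    o=np.zeros(m.shape,bool); o[v0:v1,u0:u1]=m[v0:v1,u0:u1]; return o
m=win((Z>70)&(Z<110),246,272,195,295); P=C[m]
print('cuv front', np.percentile(P,[1,50,99],axis=0).round(1))
print('tray');rects(d,win((Z>14)&(Z<35)&(C[...,1]>-170),215,330,120,235),20)
m=win((g[...,2]<60)&(Z>22)&(Z<30),255,290,140,205); print('strip'); rects(d,m,25.5)
m=win((Z>14)&(Z<35),215,330,130,200)
ys=C[m][:,1]; print('tray top y',np.percentile(ys,99.5))
for v in range(150,200,8):
    r=C[v,215:330]; k=(r[:,2]>14)&(r[:,2]<35); kk=r[k]; f=kk[(kk[:,2]>23.2)]; mid=f[abs(f[:,0]-488)<14]
    print(v,kk[:,1].mean().round(1),'edges',kk[0,0].round(1),kk[-1,0].round(1),'mid',mid[:,0].min().round(1),mid[:,0].max().round(1))
```

```text
[[ 20  20  19  20  20  20  26  25  25  25]
 [ 21  19  86  87  85  87  87  86  25  25]
 [ 26  21  93  91  90  91  91  91  25  24]
 [ 20  19  91  91  92  92  92  91   0  -1]
 [  1   1  91  91  91  90  91  91   0   0]
 [ 95  95  91  92  92  90  91  91  95  95]
 [103 105  90  91  93  90  91  91 104 104]
 [112 111  91  92  91  92  91  91 111 111]
 [119 118  91  90  92  91  91  90 118 117]
 [124 123  90  90  92  91  91  92 124 124]
 [125 124  91  91  91  91  91  91 125 125]
 [129 124  91  91  90  91  91  90 124 129]]
cuv front [[ 473.6 -166.8   80.4]
 [ 479.6 -140.3   91. ]
 [ 485.6 -122.7  106.8]]
tray
  c [ 488.9 -128.8] size [63.1 62.6] ang 1.7 px [270. 183.]
strip
tray top y -97.98464847437565
150 -104.2 edges 457.8 518.9 mid 480.9 495.9
158 -109.7 edges 457.7 518.3 mid 480.2 496.6
166 -115.4 edges 458.2 520.6 mid 480.9 496.8
174 -121.2 edges 457.0 520.1 mid 480.9 496.9
182 -127.1 edges 457.0 520.4 mid 481.0 497.1
190 -133.1 edges 457.6 521.1 mid 481.0 497.3
198 -139.2 edges 457.2 521.1 mid 481.7 497.5
```

```bash
python3 -m pendant '[[[0,0.0157,-0.0067,0.03,-1.5],[0,0.0157,-0.0067,0.03,-1.5],[0,0.0157,-0.0067,0.05,-1.5],[0,0.0157,-0.0067,0.058,-1.5],[0,0.0157,-0.0067,0.058,-1.5]]]'
python3 - <<'E'
from h import *
togo([473.4,-131,47],91.5)
d=grab('wrist'); C=cloud(d);Z=C[...,2]
m=(Z>29)&(Z<36)&(abs(C[...,0]-473)<9)&(C[...,1]>-156)&(C[...,1]<-95); P=C[m]; print(len(P),np.percentile(P,[1,50,99],axis=0).round(1))
cv2.imwrite('pics/w7.png',d['image'][100:330,170:370])
E
```

```text
time: 12.55
ee_pos: [472.9, -132.7, 202.0]
ee_rot: [0.699, 0.715, -0.0, -0.0]
force: [-0.6, -0.0, -0.8]
gripper_width: 0.133
grasp_force: 28.7
t 12.6 gp [ 472.8 -132.7   47. ] yaw 91.3 shift [ 0.0017  0.0007 -0.    ] turn -0.1709443236854753 q [ 0.42  0.67 -0.35  2.07  0.47  0.48 -0.27] grip 0.133 28.7 F [-0.6 -0.  -0.8]
1890 [[ 465.8 -153.2   29.9]
 [ 472.3 -127.2   33.3]
 [ 478.9 -108.7   34.9]]
```

View pics/w7.png

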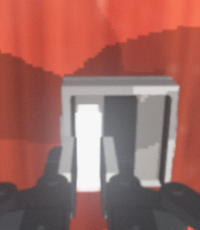

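```bash
python3 -m pendant '[[[0,0.002,0.0007,0,0],[0,0.002,0.0007,0.0015,0],[0,0.002,0.0007,0.0015,0]]]'
python3 -m pendant '[[[0.3,0,0,0,0],[0.3,0,0,0,0],[0.3,0,0,0,0],[0.3,0,0,-0.04,0],[0.3,0,0,-0.09,0],[0.3,-0.03,0,-0.09,0],[0.3,-0.03,0,-0.09,0]]]'
python3 - <<'E'
from h import *
togo([473.4,-131,47],90)
d=grab('wrist'); C=cloud(d);Z=C[...,2]
m=(Z>29)&(Z<36)&(abs(C[...,0]-473)<12)&(C[...,1]>-170)&(C[...,1]<-85); P=C[m]; print(len(P),np.percentile(P,[1,50,99],axis=0).round(1))
rects(d,m,32)
m=(Z>14)&(Z<36)&(abs(C[...,0]-489)<45)&(C[...,1]>-170)&(C[...,1]<-85);rects(d,m,20)
cv2.imwrite('pics/w8.png',d['image'][60:330,130:410])
E
```

```text
time: 12.9
ee_pos: [473.8, -129.7, 201.2]
ee_rot: [0.698, 0.716, 0.0, 0.0]
force: [-0.2, -1.0, 5.1]
gripper_width: 0.136
grasp_force: 29.4
time: 13.6
ee_pos: [474.3, -162.7, 291.9]
ee_rot: [0.7, 0.715, -0.0, 0.002]
force: [0.2, 0.6, -0.6]
gripper_width: 0.302
grasp_force: 0.0
t 13.6 gp [ 474.6 -163.1  136.9] yaw 91.2 shift [ 0.0323 -0.0007  0.0898] turn 1.2090283380314588 q [ 0.56  0.52 -0.46  2.    0.36  0.69 -0.1 ] grip 0.302 0.0 F [ 0.2  0.6 -0.6]
977 [[ 467.2 -150.1   30.5]
 [ 473.6 -127.1   32.5]
 [ 479.9 -106.    34. ]]
  c [ 473.4 -128. ] size [12.4 44.8] ang 1.7 px [258. 154.]
  c [ 488.7 -129.1] size [63.2 62.3] ang 1.6 px [277. 152.]
```

View pics/w8.png

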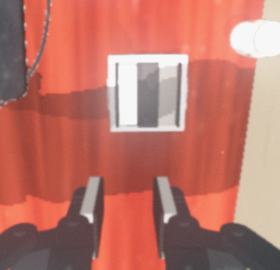

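```bash
python3 -m pendant '[[[1,0.19,0.014,0,1.2],[1,0.19,0.014,-0.01,1.2],[1,0.19,0.014,-0.01,1.2],[1,0.19,0.014,-0.01,1.2],[1,0.19,0.014,-0.01,1.2],[1,0.19,0.014,-0.01,1.2]]]'
python3 - <<'E'
from h import *
d=grab('wrist'); C=cloud(d);Z=C[...,2];g=cv2.cvtColor(d['image'],cv2.COLOR_BGR2HSV)
m=(Z>13)&(Z<34)&(abs(C[...,0]-489)<60)&(C[...,1]>-15)&(C[...,1]<95)
rects(d,m,20); m2=(Z>28)&(Z<60)&(abs(C[...,0]-489)<60)&(C[...,1]>95)&(C[...,1]<200); rects(d,m2,40)
togo([488,42,20],90)
E
```

```text
time: 14.25
ee_pos: [483.4, 31.8, 300.3]
ee_rot: [0.705, 0.709, -0.0, -0.0]
force: [-0.5, -0.3, -0.3]
gripper_width: 0.999
grasp_force: 0.0
  c [460.9  11.5] size [56.2 60.9] ang 89.0 px [233. 211.]
  c [487.6 143.7] size [61.8 59.9] ang 3.0 px [267.  44.]
t 14.3 gp [483.2  30.6 145.2] yaw 90.3 shift [0.0115 0.005  0.1252] turn 0.25566016396307134 q [ 0.18  0.49 -0.47  2.04  0.34  0.69 -0.51] grip 0.997 0.0 F [ 0.7 -0.5 -0.2]
```

```bash
python3 -m pendant '[[[1,-0.03,-0.02,-0.03,0],[1,-0.03,-0.02,-0.03,0],[1,-0.03,-0.02,-0.03,0]]]'
python3 - <<'E'
from h import *
d=grab('wrist'); C=cloud(d);Z=C[...,2]
m=(Z>13)&(Z<34)&(abs(C[...,0]-470)<75)&(C[...,1]>-60)&(C[...,1]<95)
rects(d,m,20)
for y in (0,10,20): pass
togo([460,11,20],90)
cv2.imwrite('pics/w9.png',d['image'])
E
```

```text
time: 14.6
ee_pos: [463.6, -1.1, 330.9]
ee_rot: [0.707, 0.707, 0.0, 0.0]
force: [1.5, -0.3, -0.1]
gripper_width: 0.998
grasp_force: 0.0
  c [460.4   8.2] size [60.9 60.5] ang 0.0 px [255. 171.]
t 14.7 gp [ 4.638e+02 -4.000e-01  1.755e+02] yaw 90.1 shift [ 0.0114 -0.0038  0.1555] turn 0.09821958453021296 q [ 0.27  0.41 -0.51  2.06  0.3   0.73 -0.42] grip 1.001 0.0 F [0.  0.9 0.5]
```

View pics/w9.png

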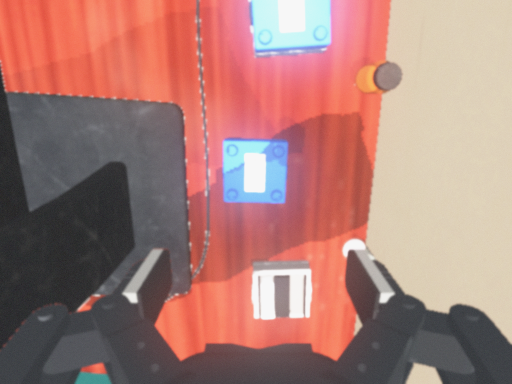

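```bash
python3 -m pendant '[[[1,0.0086,-0.0034,0.05,0],[1,0.0086,-0.0034,0.1,0],[1,0.0086,-0.0034,0.13,0],[1,0.0086,-0.0034,0.15,0],[1,0.0086,-0.0034,0.158,0],[1,0.0086,-0.0034,0.158,0],[1,0.0086,-0.0034,0.158,0]]]' 30
python3 -m pendant '[[[0.5,0,0,0,0],[0.5,0,0,0,0],[0.5,0,0,0,0],[0.5,0,0,0,0]]]' 30
python3 -c "
from h import *
togo([460.4,8.2,17],90)"
```

```text
time: 15.35
ee_pos: [460.6, 9.3, 173.3]
ee_rot: [0.706, 0.709, 0.0, 0.0]
force: [0.5, 0.2, -0.1]
gripper_width: 1.001
grasp_force: 0.0
time: 15.75
ee_pos: [460.7, 9.1, 173.7]
ee_rot: [0.706, 0.708, 0.001, 0.001]
force: [-1.6, 0.0, 11.9]
gripper_width: 0.696
grasp_force: 29.6
t 15.8 gp [460.9   9.1  18.7] yaw 90.2 shift [-0.0009 -0.0005  0.0017] turn 0.18633277182789243 q [ 0.08  0.69 -0.3   2.15  0.55  0.37 -0.67] grip 0.696 29.6 F [-1.6  0.  11.9]
```

```bash
python3 -m pendant '[[[0.5,0,0,-0.03,0],[0.5,0,0,-0.06,0],[0.5,-0.05,0.01,-0.06,-1.4],[0.5,-0.1,0.02,-0.06,-1.4],[0.5,-0.137,0.028,-0.06,-1.4],[0.5,-0.137,0.028,-0.06,-1.4],[0.5,-0.137,0.028,-0.06,-1.4]]]'
python3 - <<'E'
from h import *
d=grab('wrist'); C=cloud(d);Z=C[...,2]; g=cv2.cvtColor(d['image'],cv2.COLOR_BGR2HSV)
m=cv2.inRange(g,(95,120,60),(125,255,255)); m[:,:200]=0; m[:,330:]=0
togo([488.7,-128.2,40],91.6)
m1=(m>0)&(abs(C[...,1]+128)<60); P=C[m1]; print(np.percentile(P,[1,50,99],axis=0).round(1)); 
top=m1&(Z>74)&(Z<95); rects(d,top,np.median(Z[top]))
t=(Z>14)&(Z<34)&(abs(C[...,0]-489)<45)&(abs(C[...,1]+129)<45); print('tray'); rects(d,t,20); print('y max',np.percentile(C[t][:,1],99.5))
cv2.imwrite('pics/w10.png',d['image'])
E
```

```text
time: 16.45
ee_pos: [488.7, -128.7, 233.1]
ee_rot: [0.698, 0.716, 0.0, 0.0]
force: [0.4, 0.4, -0.2]
gripper_width: 0.692
grasp_force: 34.7
t 16.5 gp [ 488.8 -127.5   78. ] yaw 91.6 shift [-0.0007 -0.0002  0.038 ] turn 0.0005837365010847861 q [ 0.46  0.63 -0.43  2.02  0.47  0.58 -0.27] grip 0.697 34.7 F [ 0.5  1.5 -0.3]
[[ 461.2 -157.7   63.2]
 [ 489.5 -117.9   79.2]
 [ 517.2  -99.8   83.1]]
  c [ 488.9 -128.2] size [58.3 60.7] ang 0.5 px [260. 265.]
tray
  c [ 488.2 -105.8] size [61.1 17.1] ang 1.5 px [259. 188.]
y max -97.74371001749945
```

View pics/w10.png

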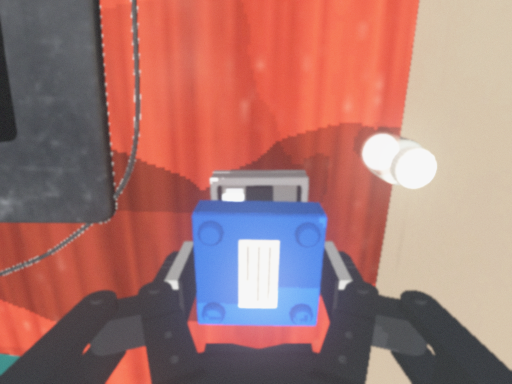

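```bash
python3 -m pendant '[[[0.5,-0.0012,0,0.015,0],[0.5,-0.0012,0,0.025,0],[0.5,-0.0012,0,0.033,0],[0.5,-0.0012,0,0.037,0],[0.5,-0.0012,0,0.04,0],[0.5,-0.0012,0,0.04,0]]]'
python3 -c "
from h import *
togo([488.7,-128.2,40],91.6)"
```

```text
time: 17.1
ee_pos: [489.0, -128.5, 192.8]
ee_rot: [0.697, 0.717, -0.0, 0.0]
force: [-0.6, -0.4, 0.3]
gripper_width: 0.692
grasp_force: 34.3
t 17.1 gp [ 489.  -128.6   37.8] yaw 91.6 shift [ 0.0004 -0.0003 -0.0022] turn 0.04644706576381452 q [ 0.42  0.7  -0.38  2.03  0.52  0.5  -0.31] grip 0.692 34.3 F [-0.6 -0.4  0.3]
```

```bash
python3 -m pendant '[[[0.5,0,0,0.002,0],[0.5,0,0,0.002,0]]]'
python3 -m pendant '[[[0.85,0,0,0,0],[0.85,0,0,0,0],[0.9,0,0,0,0],[1,0,0,-0.04,0],[1,0,0,-0.09,0],[1,-0.05,0,-0.1,0],[1,-0.05,0,-0.1,0]]]'
python3 - <<'E'
from h import *
d=grab('wrist'); C=cloud(d);Z=C[...,2]
t=(Z>34)&(Z<50)&(abs(C[...,0]-489)<45)&(abs(C[...,1]+129)<45); rects(d,t,40); print('ztop',np.percentile(Z[t],[5,50,95]))
t=(Z>11)&(Z<50)&(abs(C[...,0]-489)<45)&(abs(C[...,1]+129)<45); rects(d,t,30); 
togo([488.7,-128.2,40],91.6)
cv2.imwrite('pics/w11.png',d['image'])
E
```

```text
time: 17.3
ee_pos: [489.1, -128.7, 191.6]
ee_rot: [0.697, 0.717, 0.0, 0.0]
force: [-5.3, 1.6, 19.1]
gripper_width: 0.692
grasp_force: 37.7
time: 18.0
ee_pos: [490.2, -184.3, 292.5]
ee_rot: [0.699, 0.715, -0.0, 0.002]
force: [-0.3, 0.8, -1.7]
gripper_width: 1.005
grasp_force: 0.0
  c [ 488.6 -129.7] size [59.4 59.1] ang 1.2 px [257. 127.]
ztop [38.93326636 40.10804996 41.88377834]
  c [ 488.5 -130.4] size [63.1 62.5] ang 1.4 px [257. 127.]
t 18.1 gp [ 490.2 -182.2  136.4] yaw 91.3 shift [ 0.0542 -0.0003  0.0963] turn -0.26049238596198165 q [ 0.61  0.56 -0.5   1.95  0.39  0.73 -0.1 ] grip 1.003 0.0 F [-0.8  1.4 -0.6]
```

View pics/w11.png

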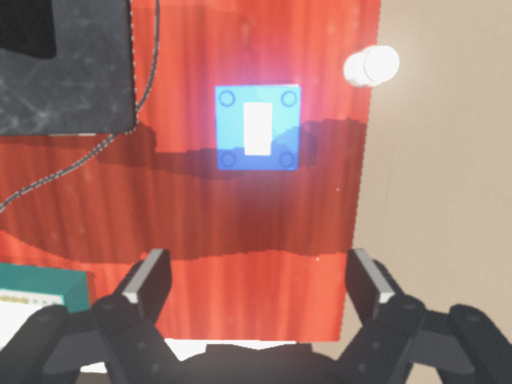

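```bash
python3 -m pendant '[[[1,0.0525,-0.0003,0.04,0],[1,0.0525,-0.0003,0.06,0],[1,0.0525,-0.0003,0.09,0],[1,0.0525,-0.0003,0.115,0],[1,0.0525,-0.0003,0.1235,0],[1,0.0525,-0.0003,0.1235,0],[1,0.0525,-0.0003,0.1235,0]]]' 60
python3 -m pendant '[[[0.5,0,0,0,0],[0.5,0,0,0,0],[0.5,0,0,0,0],[0.5,0,0,0,0]]]' 60
python3 -c "
from h import *
togo([488.6,-129.7,13],91.5)"
```

```text
time: 18.75
ee_pos: [488.8, -126.2, 167.9]
ee_rot: [0.697, 0.717, 0.0, 0.0]
force: [0.1, 0.5, -0.1]
gripper_width: 0.998
grasp_force: 0.0
time: 19.15
ee_pos: [488.8, -126.6, 168.4]
ee_rot: [0.697, 0.717, 0.0, 0.001]
force: [-3.0, 1.7, 15.0]
gripper_width: 0.713
grasp_force: 62.3
t 19.1 gp [ 489.  -126.7   13.4] yaw 91.6 shift [-0.003  -0.0005  0.0004] turn 0.1030462580278737 q [ 0.4   0.74 -0.35  2.04  0.56  0.45 -0.35] grip 0.713 62.3 F [-3.   1.7 15. ]
```

```bash
python3 -m pendant '[[[0.5,0,0,-0.03,0],[0.5,0,0,-0.07,0],[0.5,0,0,-0.107,0],[0.5,0,0,-0.107,0]]]'
python3 -m pendant '[[[0.5,0.03,0,0,1],[0.5,0.07,0.002,0,2],[0.5,0.12,0.004,0,3],[0.5,0.17,0.006,0,4],[0.5,0.22,0.008,0,5],[0.5,0.27,0.009,0,5],[0.5,0.32,0.01,0,5],[0.5,0.356,0.011,0,5]]]'
python3 -m pendant '[[[0.5,0,0,0,0],[0.5,0,0,0,0]]]'
python3 - <<'E'
from h import *
togo([490,230,120],86.1)
d=grab('wrist'); np.save('w12.npy',d,allow_pickle=True); C=cloud(d);Z=C[...,2]; g=cv2.cvtColor(d['image'],cv2.COLOR_BGR2HSV)
print(d['position'].round())
m=(abs(Z-34)<4)&(abs(C[...,0]-490)<45)&(abs(C[...,1]-264)<45)
print(m.sum()); rects(d,m,34)
hi=(Z>36.5)&(Z<42)&(abs(C[...,0]-490)<35)&(abs(C[...,1]-264)<35); print('lugs'); rects(d,hi,38,15)
top=(Z>120)&(Z<170)&(C[...,1]>150); print('held',np.percentile(C[top],[1,50,99],axis=0).round(1)); rects(d,top&(Z<152)&(Z>142),147)
E
```

```text
time: 19.55
ee_pos: [489.5, -126.7, 278.7]
ee_rot: [0.697, 0.717, 0.002, 0.003]
force: [0.1, -0.6, -1.8]
gripper_width: 0.711
grasp_force: 67.9
time: 20.35
ee_pos: [488.7, 233.0, 274.3]
ee_rot: [0.727, 0.687, 0.0, -0.0]
force: [1.1, 0.2, -2.2]
gripper_width: 0.709
grasp_force: 68.0
time: 20.55
ee_pos: [489.1, 230.3, 274.0]
ee_rot: [0.727, 0.687, -0.0, -0.0]
force: [0.3, -1.0, -1.5]
gripper_width: 0.711
grasp_force: 68.1
t 20.6 gp [489.  230.2 119. ] yaw 86.7 shift [-0.0002  0.001  -0.001 ] turn 0.6076073346361426 q [-0.21  0.61 -0.47  1.91  0.4   0.72 -0.97] grip 0.711 68.1 F [ 0.3 -1.  -1.5]
[493. 308. 243.]
6621
  c [487.  266.4] size [57.6 57.8] ang 86.8 px [253. 157.]
lugs
  c [507.4 243.6] size [10.1  9.9] ang 16.0 px [284. 190.]
  c [464.6 246.1] size [10.4 10.5] ang 19.0 px [223. 190.]
  c [509.  286.7] size [ 9.9 10.7] ang 86.9 px [284. 128.]
  c [467.3 289.5] size [ 8.9 10.3] ang 52.6 px [221. 127.]
held [[428.7 212.9 122.3]
 [489.  239.3 145.9]
 [549.1 260.2 169.3]]
  c [539.3 231.1] size [3.9 8.5] ang 71.3 px [390. 300.]
  c [438.1 236.9] size [8.5 3.6] ang 12.2 px [125. 300.]
  c [488.9 235.9] size [52.3 92.2] ang 86.8 px [260. 287.]
```

Run:
```python
from h import *
d=np.load('w12.npy',allow_pickle=True).item(); C=cloud(d);Z=C[...,2]; g=cv2.cvtColor(d['image'],cv2.COLOR_BGR2HSV)
m=(cv2.inRange(g,(95,90,60),(128,255,255))>0)&(C[...,1]>190)&(C[...,1]<275)&(Z>100)
print(m.sum(),np.percentile(Z[m],[5,50,95]))
t=m&(Z>143)&(Z<149); rects(d,t,145.6)
f=cv2.morphologyEx((m&(Z>141)).astype(np.uint8),cv2.MORPH_CLOSE,np.ones((25,25),np.uint8)); rects(d,f,145.6)
lug=(Z>147.6)&(Z<152)&(abs(C[...,0]-489)<30)&(abs(C[...,1]-230)<32); print('lug'); rects(d,lug,149.6,15)
```

```text
15532 [131.93244428 145.3793214  147.41093008]
  c [488.2 234.7] size [52.6 59.7] ang 86.8 px [257. 287.]
  c [488.3 234.8] size [54.  59.9] ang 86.8 px [257. 288.]
lug
  c [510.7 212.4] size [2.8 2.6] ang 0.4 px [316. 349.]
  c [464.5 215. ] size [2.6 2.9] ang 87.5 px [200. 349.]
  c [510.  251.5] size [10.7  9.6] ang 13.6 px [315. 260.]
  c [468.7 253.5] size [ 9.7 10.7] ang 66.6 px [198. 262.]
```

```bash
python3 -m pendant '[[[0.5,0.01,-0.01,0,-6],[0.5,0.02,-0.02,0,-14],[0.5,0.034,-0.036,0,-22],[0.5,0.034,-0.036,0,-30],[0.5,0.034,-0.036,0,-38],[0.5,0.034,-0.036,0,-46],[0.5,0.034,-0.036,0,-46]]]'
python3 -m pendant '[[[0.5,0,0,0,-8],[0.5,0,0,0,-16],[0.5,0,0,0,-24],[0.5,0,0,0,-32],[0.5,0,0,0,-40],[0.5,0,0,0,-44],[0.5,0,0,0,-44],[0.5,0,0,0,-44]]]'
python3 - <<'E'
from h import *
togo([490,266,120],176.6)
d=grab('wrist'); np.save('w13.npy',d,allow_pickle=True); C=cloud(d);Z=C[...,2]; g=cv2.cvtColor(d['image'],cv2.COLOR_BGR2HSV)
print(d['position'].round())
m=(abs(Z-34)<4)&(abs(C[...,0]-490)<45)&(abs(C[...,1]-264)<45)&(g[...,2]<130)
print(m.sum()); rects(d,m,34)
hi=(Z>36.5)&(Z<42)&(abs(C[...,0]-490)<35)&(abs(C[...,1]-264)<35); print('lugs'); rects(d,hi,38,15)
lug=(Z>147.6)&(Z<152)&(abs(C[...,0]-455)<34)&(abs(C[...,1]-266)<30); print('lug'); rects(d,lug,149.6,15)
m=(cv2.inRange(g,(95,90,60),(128,255,255))>0)&(Z>143)&(Z<149);  rects(d,m,145.6)
E
```

```text
time: 21.3
ee_pos: [456.0, 264.2, 274.0]
ee_rot: [0.402, 0.916, -0.0, -0.0]
force: [0.1, 0.1, -1.7]
gripper_width: 0.713
grasp_force: 68.0
time: 22.1
ee_pos: [455.7, 265.2, 274.1]
ee_rot: [0.032, 0.999, -0.0, -0.0]
force: [0.1, 0.4, -2.0]
gripper_width: 0.711
grasp_force: 68.0
t 22.1 gp [455.7 265.2 119.1] yaw 176.3 shift [-0.0342  0.0031 -0.0009] turn -0.31134382510433056 q [-0.03  0.7  -0.85  1.93  0.7   0.84  0.24] grip 0.711 68.0 F [ 0.1  0.4 -2. ]
[377. 270. 243.]
0
lugs
lug
  c [472.6 286.7] size [3.4 3.1] ang 85.7 px [316. 348.]
  c [469.6 240.7] size [2.8 3.3] ang 82.7 px [200. 348.]
  c [431.5 245. ] size [10.8  9.9] ang 69.2 px [198. 262.]
  c [433.7 286.5] size [ 9.9 10.7] ang 12.0 px [315. 261.]
  c [450.4 264.6] size [60.1 52.7] ang 86.3 px [258. 286.]
```

```bash
python3 -m pendant '[[[0.5,-0.03,0.002,0,0],[0.5,-0.062,0.004,0,0],[0.5,-0.062,0.004,0,0],[0.5,-0.062,0.004,0,0]]]'
python3 - <<'E'
from h import *
togo([490,266,120],176.6)
d=grab('wrist'); np.save('w13.npy',d,allow_pickle=True); C=cloud(d);Z=C[...,2]; g=cv2.cvtColor(d['image'],cv2.COLOR_BGR2HSV)
print(d['position'].round())
hi=(Z>36.5)&(Z<42)&(abs(C[...,0]-490)<35)&(abs(C[...,1]-264)<35); print('lugs'); rects(d,hi,38,15)
m=(abs(Z-35)<6)&(abs(C[...,0]-490)<45)&(abs(C[...,1]-264)<40); m=cv2.morphologyEx(m.astype(np.uint8),cv2.MORPH_OPEN,np.ones((3,3)));rects(d,m,34)
lug=(Z>147.6)&(Z<152)&(abs(C[...,0]-517)<34)&(abs(C[...,1]-266)<30); print('lug'); rects(d,lug,149.6,15)
m=(cv2.inRange(g,(95,90,60),(128,255,255))>0)&(Z>143)&(Z<149);  rects(d,m,145.6)
E
```

```text
time: 22.55
ee_pos: [517.7, 266.0, 273.9]
ee_rot: [0.031, 1.0, -0.0, -0.0]
force: [-0.3, -0.2, -0.8]
gripper_width: 0.712
grasp_force: 68.0
t 22.6 gp [517.6 266.  118.9] yaw 176.5 shift [ 0.0276 -0.0017 -0.001 ] turn -0.14959071730410756 q [-0.01  0.76 -0.84  1.79  0.7   0.92  0.34] grip 0.712 68.0 F [-0.3 -0.2 -0.8]
[439. 270. 243.]
lugs
  c [506.  244.1] size [10.  10.6] ang 85.1 px [227. 198.]
  c [463.5 246.2] size [10.4 10.3] ang 48.6 px [224. 137.]
  c [466.1 288.2] size [10.3 10.4] ang 60.7 px [287. 137.]
  c [485.7 266.3] size [57.6 57. ] ang 87.0 px [256. 164.]
lug
  c [499.  287.7] size [ 9.4 10.7] ang 15.4 px [316. 270.]
  c [496.4 246.6] size [11.   8.9] ang 63.1 px [200. 269.]
  c [514.  266.1] size [59.9 49. ] ang 86.5 px [259. 292.]
```

```bash
python3 -m pendant '[[[0.5,0.016,-0.001,0,0],[0.5,0.032,-0.0017,0,0],[0.5,0.032,-0.0017,0.025,0],[0.5,0.032,-0.0017,0.05,0],[0.5,0.032,-0.0017,0.06,0],[0.5,0.032,-0.0017,0.063,0],[0.5,0.032,-0.0017,0.063,0],[0.5,0.032,-0.0017,0.063,0]]]'
python3 - <<'E'
from h import *
togo([485.7,266.3,52],176.6)
d=grab('wrist'); C=cloud(d);Z=C[...,2]; g=cv2.cvtColor(d['image'],cv2.COLOR_BGR2HSV)
lug=(Z>85)&(Z<89)&(abs(C[...,0]-485)<34)&(abs(C[...,1]-266)<30); print('lug'); rects(d,lug,86.6,15)
m=(cv2.inRange(g,(95,90,60),(128,255,255))>0)&(Z>75)&(Z<92);  rects(d,m,82.6); print(np.percentile(Z[m],[5,50,95]))
E
```

```text
time: 23.4
ee_pos: [485.7, 266.6, 212.1]
ee_rot: [0.03, 1.0, 0.0, 0.0]
force: [0.2, -0.8, -2.4]
gripper_width: 0.715
grasp_force: 68.0
t 23.4 gp [485.9 266.7  57.1] yaw 176.6 shift [ 0.0002 -0.0004  0.0051] turn 0.014189050201281361 q [-0.07  0.81 -0.77  1.89  0.8   0.78  0.21] grip 0.715 68.0 F [ 0.2 -0.8 -2.4]
lug
  c [500.9 242.2] size [3.4 3.1] ang 87.3 px [200. 348.]
  c [503.1 288.7] size [4.4 3.6] ang 0.2 px [316. 347.]
  c [464.3 288.7] size [10.8 11.1] ang 5.1 px [317. 261.]
  c [461.8 247. ] size [11.1 10.9] ang 65.4 px [200. 262.]
  c [480.1 266.8] size [60.6 56. ] ang 86.8 px [258. 286.]
[78.93840704 83.58489818 85.35873484]
```

```bash
python3 -m pendant '[[[0.5,-0.0013,-0.0003,0.003,0],[0.5,-0.0013,-0.0003,0.006,0],[0.5,-0.0013,-0.0003,0.008,0],[0.5,-0.0013,-0.0003,0.008,0],[0.5,-0.0013,-0.0003,0.01,0],[0.5,-0.0013,-0.0003,0.01,0]]]'
python3 -c "
from h import *
togo([487.2,266.3,47.4],176.6)"
```

```text
time: 24.05
ee_pos: [486.6, 266.6, 202.4]
ee_rot: [0.029, 1.0, 0.0, 0.0]
force: [-9.1, -3.6, 26.4]
gripper_width: 0.712
grasp_force: 71.3
t 24.1 gp [486.7 266.6  47.4] yaw 176.6 shift [-0.0005 -0.0003 -0.    ] turn 0.04088587780361763 q [-0.08  0.83 -0.76  1.89  0.82  0.77  0.2 ] grip 0.712 71.3 F [-9.1 -3.6 26.4]
```

```bash
python3 -m pendant '[[[0.9,0,0,0,0],[0.9,0,0,0,0],[0.95,0,0,0,0],[1,0,0,-0.03,0],[1,0,0,-0.08,0],[1,0,0,-0.12,0],[1,-0.025,0,-0.12,0],[1,-0.025,0,-0.12,0]]]'
python3 - <<'E'
from h import *
togo([487.2,266.3,47.4],176.6)
d=grab('wrist'); C=cloud(d);Z=C[...,2]; g=cv2.cvtColor(d['image'],cv2.COLOR_BGR2HSV)
w=(abs(C[...,0]-487)<45)&(abs(C[...,1]-266)<42)
m=w&(Z>70)&(Z<80); print(np.percentile(Z[m],[5,50,95])); rects(d,m,74)
lug=w&(Z>76)&(Z<82); print('lug'); rects(d,lug,78,15)
m=w&(Z>46)&(Z<57); rects(d,w&(Z>44)&(Z<80),54)
P=C[w&(Z>72)&(Z<75.8)]; A=np.c_[P[:,:2],np.ones(len(P))]; print('tilt',np.linalg.lstsq(A,P[:,2],rcond=None)[0][:2])
E
```

```text
time: 24.85
ee_pos: [514.2, 263.7, 322.1]
ee_rot: [0.031, 1.0, 0.0, 0.001]
force: [-0.5, 0.1, -0.3]
gripper_width: 1.002
grasp_force: 0.0
t 24.9 gp [514.6 263.8 167.1] yaw 176.5 shift [0.0279 0.0007 0.1196] turn -0.1401831708303689 q [ 0.02  0.7  -0.89  1.77  0.64  0.99  0.39] grip 1.002 0.0 F [-0.5  0.1 -0.3]
[72.93024833 74.09719718 75.81078248]
  c [486.3 266.3] size [59.3 59.4] ang 86.5 px [260. 166.]
lug
  c [509.  286.9] size [10.4 10.1] ang 43.7 px [289. 197.]
  c [505.4 245.2] size [10.8  8.3] ang 46.4 px [233. 196.]
  c [465.8 288.5] size [10.6  9.8] ang 86.6 px [289. 139.]
  c [463.6 247. ] size [ 9.8 10.5] ang 86.4 px [231. 140.]
  c [489.8 266.3] size [65.6 67.1] ang 86.5 px [260. 165.]
tilt [ 0.00143556 -0.00057835]
```

```bash
python3 -m pendant '[[[1,-0.0073,-0.05,0,-2],[1,-0.0073,-0.09,0.01,-6.5],[1,-0.0073,-0.12,0.02,-6.5],[1,-0.0073,-0.12,0.02,-6.5],[1,-0.0073,-0.12,0.02,-6.5]]]' 60
python3 - <<'E'
from h import *
d=grab('wrist'); C=cloud(d);Z=C[...,2]
w=(abs(C[...,0]-487)<55)&(abs(C[...,1]-144)<50)
m=w&(Z>36)&(Z<50); print(np.percentile(Z[m],[5,50,95])); rects(d,m,40)
lug=w&(Z>42)&(Z<48); print('lug'); rects(d,lug,44,15)
togo([487.6,143.7,13.5],183)
E
```

```text
time: 25.4
ee_pos: [511.7, 144.0, 300.8]
ee_rot: [-0.027, 1.0, 0.0, -0.001]
force: [-0.5, 0.7, -1.3]
gripper_width: 1.001
grasp_force: 0.0
[38.87701685 40.10171292 41.91150673]
  c [487.6 144.6] size [59.9 58.8] ang 4.2 px [261. 169.]
lug
  c [507.  167.1] size [ 9.6 10.3] ang 56.1 px [288. 197.]
  c [510.1 125.7] size [10.6  9.8] ang 68.4 px [235. 198.]
  c [467.9 122.3] size [10.5 10.7] ang 47.1 px [232. 144.]
  c [464.9 164. ] size [10.5 10.2] ang 66.8 px [289. 144.]
t 25.4 gp [511.8 145.  146.1] yaw -176.9 shift [ 0.0242 -0.      0.1326] turn 0.1409055900659837 q [ 0.26  0.68 -0.91  1.9   0.68  0.91  0.63] grip 0.998 0.0 F [ 0.   0.7 -0.1]
```

```bash
python3 -m pendant '[[[1,0.0238,0.0011,0.04,-1.2],[1,0.0238,0.0011,0.08,-1.2],[1,0.0238,0.0011,0.11,-1.2],[1,0.0238,0.0011,0.125,-1.2],[1,0.0238,0.0011,0.1325,-1.2],[1,0.0238,0.0011,0.1325,-1.2]]]' 60
python3 -m pendant '[[[0.5,0,0,0,0],[0.5,0,0,0,0],[0.5,0,0,0,0],[0.5,0,0,0,0]]]' 60
python3 -c "
from h import *
togo([487.6,143.7,13.5],184.3)"
python3 -m pendant '[[[0.5,0,0,-0.03,0],[0.5,0,0,-0.07,0],[0.5,0,0,-0.11,0],[0.5,0,0,-0.13,0],[0.5,0,0,-0.13,0],[0.5,0,0,-0.13,0]]]'
python3 - <<'E'
from h import *
togo([486.7,266.6,127.4],176.6)
d=grab('wrist'); C=cloud(d);Z=C[...,2]
w=(abs(C[...,0]-487)<45)&(abs(C[...,1]-144)<29)&(Z>160); print(np.percentile(Z[w],[5,50,95])); z=np.percentile(Z[w],50)
rects(d,w&(Z>z-3)&(Z<z+6),z); rects(d,w&(Z>z+2)&(Z<z+8),z+4,15)
E
```

```text
time: 26.05
ee_pos: [487.9, 145.1, 168.3]
ee_rot: [-0.038, 0.999, 0.0, -0.0]
force: [0.5, -0.2, 0.2]
gripper_width: 0.998
grasp_force: 0.0
time: 26.45
ee_pos: [488.5, 144.4, 169.9]
ee_rot: [-0.038, 0.999, 0.0, 0.001]
force: [-1.8, 1.4, 7.5]
gripper_width: 0.71
grasp_force: 63.8
t 26.4 gp [488.8 144.5  14.9] yaw -175.7 shift [ 0.0012 -0.0007  0.0014] turn 0.0146489350848924 q [ 0.13  0.84 -0.73  2.01  0.94  0.66  0.41] grip 0.71 63.8 F [-1.8  1.4  7.5]
time: 27.05
ee_pos: [488.3, 143.7, 299.0]
ee_rot: [-0.037, 0.999, -0.0, 0.001]
force: [0.6, -0.3, -1.9]
gripper_width: 0.71
grasp_force: 67.1
t 27.1 gp [488.4 143.7 144. ] yaw -175.7 shift [-0.0074  0.1227  0.0166] turn 7.680538084715977 q [ 0.26  0.65 -0.92  1.96  0.68  0.87  0.62] grip 0.71 67.1 F [ 0.6 -0.3 -1.9]
[167.69526267 169.73274891 214.6365828 ]
  c [483.2 143.8] size [53.9 59. ] ang 4.3 px [262. 288.]
  c [502.4 167.8] size [4.5 2.4] ang 67.4 px [317. 347.]
  c [505.5 121.6] size [2.6 4.4] ang 27.7 px [200. 347.]
  c [466.2 121.1] size [10.4  8.9] ang 74.3 px [201. 258.]
  c [463.2 162.2] size [ 9.2 10.3] ang 19.4 px [316. 259.]
```

```bash
python3 -m pendant '[[[0.5,-0.0025,0.035,0,2],[0.5,-0.0055,0.08,0,6],[0.5,-0.0083,0.1226,0,7.7],[0.5,-0.0083,0.1226,0,7.7],[0.5,-0.0083,0.1226,0.03,7.7],[0.5,-0.0083,0.1226,0.044,7.7],[0.5,-0.0083,0.1226,0.044,7.7],[0.5,-0.0083,0.1226,0.044,7.7]]]'
python3 -c "
from h import *
togo([487.5,266.6,88.6],176.6)"
```

```text
time: 27.9
ee_pos: [487.3, 266.9, 254.7]
ee_rot: [0.029, 1.0, -0.0, -0.0]
force: [0.5, 0.3, -1.0]
gripper_width: 0.709
grasp_force: 66.9
t 27.9 gp [487.1 266.9  99.7] yaw 176.6 shift [-0.0004 -0.0003  0.0111] turn 0.020320869582604928 q [-0.04  0.75 -0.82  1.87  0.73  0.85  0.27] grip 0.709 66.9 F [ 0.5  0.3 -1. ]
```

```bash
python3 -m pendant '[[[0.5,-0.0003,-0.0003,0.004,0],[0.5,-0.0003,-0.0003,0.007,0],[0.5,-0.0003,-0.0003,0.009,0],[0.5,-0.0003,-0.0003,0.011,0],[0.5,-0.0003,-0.0003,0.012,0],[0.5,-0.0003,-0.0003,0.012,0]]]'
python3 -c "
from h import *
togo([487.5,266.6,88.6],176.6)"
```

```text
time: 28.5
ee_pos: [487.6, 266.8, 243.8]
ee_rot: [0.029, 1.0, -0.0, 0.001]
force: [-5.6, -4.5, 21.1]
gripper_width: 0.71
grasp_force: 69.7
t 28.5 gp [487.7 266.7  88.8] yaw 176.6 shift [ 0.0002 -0.0002  0.0002] turn 0.019129656260673755 q [-0.05  0.77 -0.81  1.88  0.75  0.83  0.26] grip 0.71 69.7 F [-5.6 -4.5 21.1]
```

```bash
python3 -m pendant '[[[0.9,0,0,0,0],[0.9,0,0,0,0],[0.95,0,0,0,0],[1,0,0,-0.03,0],[1,0,0,-0.08,0],[1,0,0,-0.12,0],[1,-0.025,0,-0.12,0],[1,-0.025,0,-0.12,0]]]'
python3 - <<'E'
from h import *
d=grab('wrist'); C=cloud(d);Z=C[...,2]
w=(abs(C[...,0]-487)<45)&(abs(C[...,1]-266)<45)&(Z>28)
m=w&(Z>106)&(Z<122); print(np.percentile(Z[m],[5,50,95])); rects(d,m,114)
P=C[w&(Z>112)&(Z<115.8)]; A=np.c_[P[:,:2]-[487,266],np.ones(len(P))]; print('tilt',np.linalg.lstsq(A,P[:,2],rcond=None)[0])
lug=w&(Z>116)&(Z<122); rects(d,lug,118,15)
togo([534,401,222],90)
s=grab('scene'); C=cloud(s); m=(abs(C[...,0]-487)<45)&(abs(C[...,1]-266)<45)&(C[...,2]>106)&(C[...,2]<125); print('scene'); rects(s,m,114,20)
m=(abs(C[...,0]-500)<70)&(abs(C[...,1]-400)<70)&(C[...,2]>208)&(C[...,2]<245); print(np.percentile(C[m],[2,50,98],axis=0).round(1))
E
```

```text
time: 29.3
ee_pos: [514.8, 264.4, 363.5]
ee_rot: [0.031, 1.0, 0.0, 0.001]
force: [-0.0, -0.1, -0.3]
gripper_width: 0.998
grasp_force: 0.0
[112.81163242 114.05960825 115.88771419]
  c [486.3 266.4] size [58.9 59.6] ang 86.5 px [259. 165.]
tilt [ 2.50373584e-03 -6.54477320e-04  1.14025021e+02]
  c [509.2 286.9] size [10.5 10.2] ang 86.5 px [288. 197.]
  c [506.9 244. ] size [ 9.7 11.1] ang 85.3 px [231. 197.]
  c [466.8 288.6] size [10.6 10.5] ang 86.6 px [288. 139.]
  c [464.3 246.8] size [10.3 10.6] ang 40.5 px [229. 140.]
t 29.4 gp [513.5 264.7 207.7] yaw 176.5 shift [-0.0123  0.1373 -0.0143] turn 86.52398522957782 q [ 0.04  0.65 -0.92  1.74  0.58  1.05  0.43] grip 0.997 0.0 F [-0.4  0.6 -0.5]
scene
  c [489.9 264.7] size [64.  56.5] ang 89.3 px [260. 147.]Traceback (most recent call last):
  File "<stdin>", line 9, in <module>
    return _quantile_unchecked(
        a, q, axis, out, overwrite_input, method, keepdims, weights)
    return _ureduce(a,
                    func=_quantile_ureduce_func,
    ...<5 lines>...
                    overwrite_input=overwrite_input,
                    method=method)
    r = func(a, **kwargs)
    result = _quantile(arr,
                       quantiles=q,
    ...<2 lines>...
                       out=out,
                       weights=wgt)
    slices_having_nans = np.isnan(arr[-1, ...])
                                  ~~~^^^^^^^^^
IndexError: index -1 is out of bounds for axis 0 with size 0
```

```bash
python3 -m pendant '[[[0.6,0,0,-0.04,0],[0.6,0,0,-0.085,0],[0.6,-0.004,0.05,-0.085,0],[0.6,-0.01,0.1,-0.085,0],[0.6,-0.0122,0.136,-0.085,0],[0.6,-0.0122,0.136,-0.085,0],[0.6,-0.0122,0.136,-0.085,0]]]' 40
python3 - <<'E'
from h import *
togo([534,401,222],176.5)
d=grab('wrist'); C=cloud(d); Z=C[...,2]
m=(abs(C[...,0]-530)<45)&(abs(C[...,1]-400)<30)&(Z>206)&(Z<245)
n,l,st,ce=cv2.connectedComponentsWithStats(m.astype(np.uint8))
for i in range(1,n):
    if st[i,4]>40: print(st[i],np.percentile(C[l==i],[2,50,98],axis=0).round(1).tolist())
E
```

```text
time: 30.1
ee_pos: [531.8, 401.2, 446.7]
ee_rot: [0.028, 1.0, -0.0, -0.001]
force: [0.5, -0.4, 0.1]
gripper_width: 0.601
grasp_force: 0.0
t 30.1 gp [531.5 401.1 291.7] yaw 176.8 shift [-0.0026  0.0001  0.0696] turn 0.2540389185428751 q [-0.2   0.7  -0.92  1.4   0.56  1.32  0.37] grip 0.601 0.0 F [ 0.5 -0.4  0.1]
[228 200  30  32 473] [[523.5, 381.4, 206.8], [525.5, 391.8, 225.6], [533.8, 399.3, 235.8]]
```

```bash
python3 -m pendant '[[[0.6,-0.0021,-0.0105,0,0],[0.6,-0.0021,-0.0105,0.035,0],[0.6,-0.0021,-0.0105,0.068,0],[0.6,-0.0021,-0.0105,0.068,0]]]' 40
python3 -m pendant '[[[0,0,0,0,0],[0,0,0,0,0],[0,0,0,0,0],[0,0,0,0,0],[0,0,0,-0.002,0],[0,0,0,-0.002,0]]]' 40
python3 - <<'E'
from h import *
togo([533,390.5,223],176.5)
g=readout.read_state()['ee_pos'][:2]; a=np.degrees(np.arctan2(g[1]-394.5,g[0]-494.5)); print('ang',a,np.hypot(g[1]-394.5,g[0]-494.5))
th=np.radians(176.6); X=np.array([np.cos(th),np.sin(th)]); Y=np.array([np.sin(th),-np.cos(th)])
t=np.radians(a-22.5*np.arange(9)); p=.04*np.c_[np.cos(t),np.sin(t)]; p=p-p[0]
print(np.c_[p@X,p@Y][1:].round(4).tolist())
E
```

```text
time: 30.55
ee_pos: [534.5, 386.8, 376.2]
ee_rot: [0.03, 1.0, -0.002, -0.002]
force: [1.0, -0.3, 0.3]
gripper_width: 0.604
grasp_force: 0.0
time: 31.15
ee_pos: [534.5, 389.4, 382.1]
ee_rot: [0.03, 1.0, 0.0, 0.0]
force: [3.4, 0.3, -3.7]
gripper_width: 0.215
grasp_force: 41.0
t 31.1 gp [534.6 389.4 227.1] yaw 176.6 shift [0.0017 0.001  0.0041] turn 0.10311833719438823 q [-0.19  0.75 -0.89  1.49  0.6   1.2   0.34] grip 0.215 41.0 F [ 3.4  0.3 -3.7]
ang -7.26320188115063 40.286670319331016
[[0.0041, -0.0151], [0.0136, -0.0274], [0.0271, -0.0352], [0.0426, -0.0372], [0.0577, -0.0331], [0.07, -0.0236], [0.0778, -0.0101], [0.0798, 0.0054]]
```

```bash
python3 -m pendant '[[[0,0.0041,-0.0151,0,0],[0,0.0136,-0.0274,0,0],[0,0.0271,-0.0352,0,0],[0,0.0426,-0.0372,0,0],[0,0.0577,-0.0331,0,0],[0,0.07,-0.0236,0,0],[0,0.0778,-0.0101,0,0],[0,0.0798,0.0054,0,0]]]'
python3 -c "
from h import *
togo([454,400,223],176.6)"
```

```text
time: 31.95
ee_pos: [454.8, 399.7, 382.0]
ee_rot: [0.03, 1.0, -0.0, 0.001]
force: [10.9, -4.1, -6.1]
gripper_width: 0.21
grasp_force: 41.2
t 31.9 gp [455.  399.6 227. ] yaw 176.6 shift [0.001  0.0003 0.004 ] turn -1.8249928160685158e-05 q [-0.22  0.67 -0.92  1.65  0.58  1.13  0.21] grip 0.21 41.2 F [10.9 -4.1 -6.1]
```

```bash
python3 -m pendant '[[[0,-0.0041,0.0151,0,0],[0,-0.0136,0.0274,0,0],[0,-0.0271,0.0352,0,0],[0,-0.0426,0.0372,0,0],[0,-0.0577,0.0331,0,0],[0,-0.07,0.0236,0,0],[0,-0.0778,0.0101,0,0],[0,-0.0798,-0.0054,0,0]]]'
python3 - <<'E'
from h import *
togo([534,389.4,223],176.6)
s=grab('scene'); C=cloud(s); m=(abs(C[...,0]-490)<45)&(abs(C[...,1]-300)<70)&(C[...,2]>106)&(C[...,2]<125); rects(s,m,114,20)
E
python3 -m pendant '[[[0,0.0041,-0.0151,0,0],[0,0.0136,-0.0274,0,0],[0,0.0271,-0.0352,0,0],[0,0.0426,-0.0372,0,0],[0,0.0577,-0.0331,0,0],[0,0.07,-0.0236,0,0],[0,0.0778,-0.0101,0,0],[0,0.0798,0.0054,0,0]]]'
```

```text
time: 32.75
ee_pos: [534.9, 389.2, 382.0]
ee_rot: [0.03, 1.0, 0.001, 0.0]
force: [-6.5, 3.0, -3.0]
gripper_width: 0.205
grasp_force: 41.6
t 32.8 gp [534.9 389.4 227. ] yaw 176.6 shift [ 0.0009 -0.      0.004 ] turn -0.0018273144193017288 q [-0.19  0.75 -0.89  1.49  0.61  1.2   0.34] grip 0.205 41.6 F [-6.5  3.  -3. ]
  c [493.  314.8] size [67.1 61. ] ang 84.9 px [261. 136.]
time: 33.6
ee_pos: [454.7, 399.2, 382.0]
ee_rot: [0.03, 1.0, -0.001, 0.001]
force: [9.8, -2.9, -4.7]
gripper_width: 0.208
grasp_force: 41.8
```

```bash
python3 -m pendant '[[[0,-0.0041,0.0151,0,0],[0,-0.0136,0.0274,0,0],[0,-0.0271,0.0352,0,0],[0,-0.0426,0.0372,0,0],[0,-0.0577,0.0331,0,0],[0,-0.07,0.0236,0,0],[0,-0.0778,0.0101,0,0],[0,-0.0798,-0.0054,0,0]]]'
python3 -m pendant '[[[0,0.0041,-0.0151,0,0],[0,0.0136,-0.0274,0,0],[0,0.0271,-0.0352,0,0],[0,0.0426,-0.0372,0,0],[0,0.0577,-0.0331,0,0],[0,0.07,-0.0236,0,0],[0,0.0778,-0.0101,0,0],[0,0.0778,-0.0101,0,0]]]'
python3 - <<'E'
from h import *
togo([454,391,223],176.6)
s=readout.read_state()['ee_pos']; print(np.degrees(np.arctan2(s[1]-394.5,s[0]-494.5)))
E
```

```text
time: 34.4
ee_pos: [534.8, 389.0, 382.0]
ee_rot: [0.03, 1.0, 0.001, 0.0]
force: [-6.6, 3.9, -3.1]
gripper_width: 0.208
grasp_force: 42.0
time: 35.2
ee_pos: [455.9, 384.9, 382.1]
ee_rot: [0.029, 1.0, 0.001, 0.001]
force: [6.8, 4.2, -5.5]
gripper_width: 0.205
grasp_force: 41.9
t 35.2 gp [456.3 385.  227.1] yaw 176.7 shift [0.0026 0.0058 0.0041] turn 0.07437625364002542 q [-0.19  0.66 -0.93  1.67  0.58  1.11  0.23] grip 0.205 41.9 F [ 6.8  4.2 -5.5]
-165.98310555744823
```

```bash
python3 -m pendant '[[[0,0.001,0.006,0,0],[0,0.001,0.008,0,0],[0,0.001,0.008,0,0],[0,0.001,0.008,0,0]]]'
python3 -m pendant '[[[0,0,-0.002,0,0],[0.5,0,-0.002,0,0],[0.5,0,-0.002,0,0],[0.5,0,-0.002,0,0],[0.5,0,-0.002,-0.05,0],[0.5,0,-0.002,-0.1,0],[0.5,0,-0.002,-0.1,0]]]'
python3 - <<'E'
from h import *
togo([454,391,223],176.6)
d=grab('wrist'); C=cloud(d); Z=C[...,2]
m=(abs(C[...,0]-460)<35)&(abs(C[...,1]-395)<35)&(Z>206)&(Z<245)
if m.sum(): print('knob',np.percentile(C[m],[2,50,98],axis=0).round(1).tolist())
E
```

```text
time: 35.6
ee_pos: [455.2, 392.2, 381.9]
ee_rot: [0.029, 1.0, 0.0, -0.0]
force: [-0.7, 0.6, 2.2]
gripper_width: 0.207
grasp_force: 42.7
time: 36.3
ee_pos: [454.9, 391.3, 487.6]
ee_rot: [0.029, 1.0, 0.003, 0.003]
force: [-0.4, 0.8, -1.0]
gripper_width: 0.505
grasp_force: 0.0
t 36.3 gp [455.7 392.1 332.6] yaw 176.6 shift [ 0.0022 -0.0018  0.1096] turn 0.02859809625260823 q [-0.17  0.56 -0.99  1.53  0.48  1.3   0.3 ] grip 0.505 0.0 F [-0.4  0.8 -1. ]
knob [[444.7, 381.5, 206.9], [446.6, 390.6, 226.8], [457.1, 399.4, 235.3]]
```

```bash
python3 -m pendant '[[[0.5,0,-0.1,-0.05,0],[0.5,0,-0.15,-0.05,0],[0.5,0,-0.15,-0.05,0],[0.5,0,-0.15,-0.05,0],[0.5,0,-0.15,-0.05,0]]]'
python3 - <<'E'
from h import *
togo([454,391,223],176.6)
for n in('side','scene'):
  d=grab(n); C=cloud(d); g=cv2.cvtColor(d['image'],cv2.COLOR_BGR2HSV)
  w=(abs(C[...,0]-492)<36)&(C[...,1]>335)&(C[...,1]<440)&(C[...,2]>28)&(C[...,2]<130)
  b=w&(cv2.inRange(g,(95,100,30),(128,255,255))>0)
  for m in (w,b):
    if m.sum(): print(n,m.sum(),np.percentile(C[m],[2,50,98],axis=0).round(1).tolist())
  P=C[b]
  for z0 in range(30,125,8):
    q=P[(P[:,2]>=z0)&(P[:,2]<z0+8)]
    if len(q)>3: print(z0,len(q),np.median(q,axis=0).round(1))
  a=(abs(C[...,0]-490)<40)&(C[...,1]>220)&(C[...,1]<345)&(C[...,2]>42); print('outside',a.sum())
E
```

```text
time: 36.85
ee_pos: [446.9, 238.6, 531.6]
ee_rot: [0.031, 1.0, -0.001, 0.0]
force: [-0.8, 0.5, 0.2]
gripper_width: 0.497
grasp_force: 0.0
t 36.9 gp [447.  238.5 376.6] yaw 176.4 shift [0.0026 0.1528 0.1534] turn -0.18086951069764723 q [ 0.21  0.36 -1.08  1.69  0.33  1.29  0.58] grip 0.497 0.0 F [-0.8  0.5  0.2]
side 634 [[461.4, 355.8, 33.0], [492.0, 363.1, 90.0], [523.6, 439.0, 126.3]]
side 224 [[465.2, 355.6, 56.9], [493.0, 362.8, 103.4], [520.2, 406.0, 117.3]]
54 24 [492.2 362.9  59.1]
62 32 [490.4 361.8  66.2]
70 22 [494.  360.5  72.1]
94 26 [494.8 362.8  99.2]
102 39 [493.5 361.2 106.4]
110 77 [494.3 367.5 115.2]
outside 78
scene 373 [[456.7, 357.0, 33.6], [493.7, 363.1, 97.7], [525.1, 411.3, 118.9]]
scene 138 [[466.6, 358.1, 59.7], [495.6, 366.1, 113.7], [521.6, 395.9, 119.8]]
54 5 [516.4 363.1  59.3]
62 6 [489.9 361.6  62.9]
94 9 [499.9 362.4  99.1]
102 17 [488.5 361.5 105.4]
110 87 [495.6 375.7 114.5]
118 14 [490.  366.1 119. ]
outside 146
```

```bash
python3 -c "
from cell import env
print(env.hand_in())"
```

```text
the job is handed in; nothing more can be done
None
```

The job is handed in. The one cuvette is in the tray and the lid is on. The tray and the one closed box are locked in a pile on the carriage, which is wound home into the chamber by the last camera measurements; no verdict came back, and the vials and beaker were not re-measured.

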